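# Tilt test of a relay

## Task

Give the taller of the two relays its tilt test: stand it upright in the level pan of the tilt fixture, lift the pan by its handle to 30 degrees (the long mark on the arc) and leave it there while you press the coil button all the way down. Then bring the pan gently back to fully level with the relay still in it, and only then take the relay out and stand it upright in the shallow plywood tray. Do not drop the relay or tilt the pan past 45 degrees, and leave the squat relay, the ceramic spacer and the two copper busbars where they are.

Things in the scene. Friction and masses are not known exactly. Their poses are not given: they have to be found in the camera images.
- tall_relay_center (a point): Centre (24 mm up) of the taller relay: a grey painted square can 40 x 40 mm on a steel flange 46 x 46 x 4 mm at its foot, 48 mm tall in all, about 0.15 kg, loose, standing on the bench. x and y are square to its sides, z up.
- tall_relay: The same relay; origin at the centre of its underside, axes as above.
- squat_relay_center (a point): Bystander: centre (13 mm up) of the squat relay, same grey can and flange but only 26 mm tall.
- spacer_center (a point): Bystander: centre of the ivory ceramic spacer ring, 36 mm outside diameter, 22 mm tall.
- busbar0_center (a point): Bystander: centre of a flat copper busbar 120 x 20 x 5 mm, long along its x, lying beyond the fixture.
- busbar1_center (a point): Bystander: centre of the other copper busbar, 120 x 20 x 5 mm.
- pan (a joint): Tilt of the pan in rad: 0 = level, resting on its stop; grows as the handle side (nearest the robot) is lifted; 30 degrees = 0.524; stops at 1.05. The hinge is stiff (about 0.9 N m of friction) so the loaded pan stays where it is left; lifting takes about 7 N at the handle, lowering about 2 to 4 N.
- pan_floor (a point): Centre of the inner floor of the pan, an open square aluminium pan 130 x 130 mm inside with 4 mm walls rising 24 mm above its floor. When level its floor is 34 mm above the bench. Axes turn with the pan: z out of the pan, x from the handle towards the hinge, y along the hinge. It lies 75 mm from the hinge axis in -x and 2 mm below it.
- mark30 (a point): Middle of the long dark 30 degree mark on a thin fixed steel arc beside the pan on its +y side (86 mm from the middle plane, top 120 mm above the bench). Shorter marks stand at 0, 15 and 45 degrees; a dark pointer strip on the side of the pan shows its tilt against them. Axes level: x from handle to hinge.
- pan_hinge (a point): Middle of the hinge axis of the pan, at the far side of the pan, 36 mm above the bench. Axes turn with the pan as for the floor; the hinge axis is y, and lifting the handle is a positive turn about y.
- pan_handle (a point): Middle of the pan's handle: a round steel bar 12 mm in diameter along y, 78 mm clear between its two arms, 56 mm out from the pan's near wall. It lies 200 mm from the hinge axis in the pan's -x and 24 mm above it in the pan's z (60 mm above the bench when level). Axes turn with the pan.
- tray_in (a point): Centre of the inner floor (5 mm above the bench) of the shallow square plywood tray, 118 x 118 mm inside, walls 5 mm thick, rim 16 mm above the bench; fixed. x and y square to its sides.
- coil_button_top (a point): Centre of the top of the coil button: a round steel push button 32 mm across on a grey housing; moves straight down 6 mm, springs back; about 5 N for the full travel.
- coil_button (a joint): Press of the coil button in m: 0 = up, 0.006 = fully down.
Things that resemble listed ones, but are neither listed nor needed, are in the scene too. Of the things that look like the part that bears tray_in, take the one that is farthest from the robot's base at the start. What is shaped like the tall_relay but blue is not meant.

How it is judged (in metres and radians):
On the way, in this order (a step that is already met when the one before it is completed fails the run):
1. the tall relay stands upright in the level pan, let go (x of tall_relay_center in the frame of pan_floor between -0.06 and 0.06 m and y of tall_relay_center in the frame of pan_floor between -0.06 and 0.06 m and z of tall_relay_center in the frame of pan_floor between 0.015 and 0.031 m and angle between the z axis of tall_relay_center and the z axis of pan_floor, either way round below 0.15 rad and contact force between tall_relay and the fingers below 0.1 N and value of joint pan below 0.05 rad), for 0.2 s.
2. the pan stands at 30 degrees with the relay upright in it (x of tall_relay_center in the frame of pan_floor between -0.06 and 0.06 m and y of tall_relay_center in the frame of pan_floor between -0.06 and 0.06 m and z of tall_relay_center in the frame of pan_floor between 0.015 and 0.031 m and angle between the z axis of tall_relay_center and the z axis of pan_floor, either way round below 0.15 rad and value of joint pan between 0.44 and 0.607 rad), for 0.3 s.
3. the coil button is pressed down while the pan, with the relay in it, stands at 30 degrees (all of step 2 and value of joint coil_button above 0.0045 m), for 0.05 s.
4. the pan is back level with the relay still in it (x of tall_relay_center in the frame of pan_floor between -0.06 and 0.06 m and y of tall_relay_center in the frame of pan_floor between -0.06 and 0.06 m and z of tall_relay_center in the frame of pan_floor between 0.015 and 0.031 m and angle between the z axis of tall_relay_center and the z axis of pan_floor, either way round below 0.15 rad and value of joint pan below 0.04 rad and contact force between tall_relay and the fingers below 0.1 N), for 0.2 s.
At the end, for the whole second after the job is handed in: The tall relay stands upright (within 0.15 rad) and still on the floor of the plywood tray, let go, and the pan is level (within 0.04 rad). On the way the pan stood at 30 degrees within about 4.8 degrees, with the relay in it, when the button was pressed (4.5 of its 6 mm) (x of tall_relay_center in the frame of tray_in between -0.05 and 0.05 m and y of tall_relay_center in the frame of tray_in between -0.05 and 0.05 m and z of tall_relay_center in the frame of tray_in between 0.015 and 0.031 m and angle between the z axis of tall_relay_center and the z axis of tray_in, either way round below 0.15 rad and value of joint pan below 0.04 rad and contact force between tall_relay and the fingers below 0.1 N and linear speed of tall_relay below 0.02 m/s); the robot touches nothing.
It fails at once if the squat relay, the spacer or a busbar is moved more than 20 mm (distance of any of squat_relay_center, spacer_center, busbar0_center, busbar1_center from where it was at the start of the episode above 0.02 m).
It fails at once if the tall relay is dropped (faster than 0.7 m/s while not held) (linear speed of tall_relay above 0.7 m/s and contact force between tall_relay and the fingers below 0.1 N).
It fails at once if the pan slams down (faster than 2 rad/s) (velocity of joint pan below -2 rad/s).
It fails at once if the pan is tilted past 45 degrees (value of joint pan above 0.785 rad).
It also fails if it takes over 72 s, if anything falls off the work surface, if the arm or the gripper's body presses on something with over 40 N, if the wrist force passes 120 N, or if a joint passes its speed limit or range.

## Robot

A 6-joint arm with a two-finger parallel gripper is mounted at the origin on the work surface. World frame = base frame: x ahead of the robot, y to its left, z up, the work surface at z = 0. Lengths are in mm, angles in rad, forces in N, time in s.
With the tool pointing down it reaches from about 350 to 1000 mm from the base axis. Payload 7.1 kg.
Tool frame: the origin (TCP) lies midway between the tips of the shut fingers; the grasp point (between the pads) lies 19 mm behind it (robot.pinch_z is the distance from the TCP to the grasp point, in mm); z points along the fingers, y is the direction in which the jaws open and shut (so a half turn about z gives the same grasp; the last joint's range is limited). The gripper opens to 85 mm and grips with 20 to 120 N. Pads are 22 mm wide; open, the fingers measure 114 mm over their backs; the gripper's body (76 mm by 85 mm) begins 54 mm behind the grasp point. The pads swing forward as they close: fully open they stand 13 mm farther back than shut.
Start: joints at [1.134, 0.423, 1.63, -0, 1.089, -0.019], TCP at [253.562, 571.237, 231.319] pointing down, gripper open.
Joint ranges: [-3, 3], [-0.9, 2.11], [0.09, 2.58], [-1.31, 4.45], [0.11, 2.69], [-2.54, 2.54]. Speed limits (rad/s): [2.39, 2.39, 3.01, 3.14, 3.14, 3.14].

## Interface

Orientations are given as a unit quaternion [x, y, z, w].
In Python, from workcell import robot, imaging gives the robot as it stands.
- The arm moves only by the tool jog_arm, never from a script. Its argument "plan" is a list of rows, each an object of numbers: "x", "y", "z": the shift along the tool's x, y, z in mm; "ax", "ay", "az": the turn, a rotation vector about the tool's x, y, z in degrees. A call has 1 to 8 rows; each row shifts and turns the commanded pose from where the row before left it, along the tool's axes as they then stand; what a row does not reach is not made up. A row lasts 1/8 s, in which the tool goes at most 62.5 mm and 10.7 degrees, less where a joint would pass 70% of its speed; a pose out of reach is approached as far as the arm can. A call is refused whole if a number of a shift passes 62.5 or a number of a turn 10.7, either way. A call with a gripper value outside its range is refused whole. "gripper" is the gripper's target within -1 to 1 (fully open at 1, half-way at 0, shut at -1), set as the call begins (left out, the last holds). The fingers move at their own pace and stop on an object; "grip_force" is the grip in N (left out, the last holds). Time passes only in rows, so rows that do not move let the fingers close. It gives the time, the measured TCP pose, the force and the opening at its end, in the units of the state.
- robot.read_state(): the state, without advancing time (a new reading comes with each control period).
- imaging.capture(name): name is "scene" or "top" or "wrist"; returns a dict with "img" (384x512x3 uint8, red, green, blue), "mtx" (3x3 intrinsics, pixels), "k1" (the pictures are not rectified: a ray, as slopes to the right and down, at radius r is drawn at 1 + k1 r^2 times it, then the intrinsics apply), "view" (4x4, takes a point from world to camera coordinates). Camera axes: x right, y up, looking along -z (the intrinsics and any distortion apply to the point x, -y, -z); pixel columns grow to the right and rows downward; lengths in mm; the calibration is good to about 2 mm. A picture is of the moment at which its call begins. There is no depth.
- robot.finish_job(): hands the job in, once; it reports no verdict.
The state is a dict: "time_s": time; "joints": joint angles; "joint_velocities": joint speeds; "joint_torque": joint torques, N m; "position": TCP position; "tool_rot": TCP orientation; "force": force on the tool from outside, world axes, zero at the start; "torque": the same for the moment, N m; "width": finger opening in mm.
Only numpy, scipy, OpenCV 4.12 (cv2) and the standard library are available. Lean on these libraries where they do the work, as an engineer would, in place of code of your own. Each camera call takes 0.05 s, during which the arm holds its last target.

## Working session

There is one attempt and no reset: what is moved stays moved. The work goes in short steps, Python scripts to look and compute and a tool call to move; the robot and the scene stay as the last step left them, time stands still between calls to the robot, and variables do not carry over. Pictures are saved under pics/ and viewed, and the job is handed in when it is done.

Besides the shell and the picture viewer there is one more tool, called after ">>>" as name(argument=value, ...) on one line, values as JSON. jog_arm: Moves the arm, as the interface text tells. Its arguments: {"type":"object","properties":{"plan":{"type":"array"},"gripper":{"type":"number"},"grip_force":{"type":"number"}},"required":["plan"]}

```bash
mkdir -p pics; ls; cat > h.py <<'E'
import numpy as np, cv2, pickle
from workcell import robot, imaging
def cap(name,tag):
    c=imaging.capture(name); 
    pickle.dump({k:c[k] for k in c},open(f'{tag}.pkl','wb'))
    cv2.imwrite(f'pics/{tag}.png',cv2.cvtColor(c['img'],cv2.COLOR_RGB2BGR)); return c
def load(tag): return pickle.load(open(f'{tag}.pkl','rb'))
def ray(c,u,v):
    K=np.array(c['mtx']);k=c['k1']
    d=np.array([(u-K[0,2])/K[0,0],(v-K[1,2])/K[1,1]]); s=d.copy()
    for _ in range(30): s=d/(1+k*(s@s))
    V=np.array(c['view']);R=V[:3,:3];t=V[:3,3]
    return -R.T@t, R.T@np.array([s[0],-s[1],-1.])
def onz(c,u,v,z):
    o,d=ray(c,u,v); return o+d*(z-o[2])/d[2]
def proj(c,p):
    V=np.array(c['view']);q=V[:3,:3]@np.array(p,float)+V[:3,3]
    s=np.array([q[0],-q[1]])/-q[2]; s=s*(1+c['k1']*(s@s)); K=np.array(c['mtx'])
    return np.array([K[0,0]*s[0]+K[0,2],K[1,1]*s[1]+K[1,2]])
def tri(rs):
    A=np.zeros((3,3));b=np.zeros(3)
    for o,d in rs:
        d=d/np.linalg.norm(d);P=np.eye(3)-np.outer(d,d);A+=P;b+=P@o
    p=np.linalg.solve(A,b); return p,[np.linalg.norm((np.eye(3)-np.outer(d,d)/(d@d))@(p-o)) for o,d in rs]
def crop(tag,x0,y0,x1,y1,s,out):
    im=cv2.imread(f'pics/{tag}.png')[y0:y1,x0:x1]
    cv2.imwrite(f'pics/{out}.png',cv2.resize(im,None,fx=s,fy=s,interpolation=cv2.INTER_CUBIC))
E
python3 -c "
from h import *
for n in ['scene','top','wrist']:
    c=cap(n,n+'0'); print(n,ray(c,256,192)[0].round())
print(robot.read_state())
"
```

```text
pics
scene [1008.  680. 1101.]
top [ 3.860e+02 -1.000e+00  1.441e+03]
wrist [193. 598. 373.]
{'time_s': 0.15, 'joints': array([ 1.13401900e+00,  4.23690501e-01,  1.63052910e+00, -1.13730078e-05,
        1.08862548e+00, -1.90455175e-02]), 'joint_velocities': array([ 1.62715338e-04, -2.08863587e-03, -3.17356645e-03,  4.80198511e-04,
       -6.60735972e-04, -4.30530375e-05]), 'joint_torque': array([ 1.70790303e-03, -5.57769477e+01, -2.82019526e+01,  6.51098230e-05,
        4.85520039e-03, -3.10978874e-05]), 'position': array([253.37177897, 570.85061474, 230.70278175]), 'tool_rot': array([ 2.07347965e-01,  9.78267054e-01, -6.11156963e-04, -1.36582340e-04]), 'force': array([-0.15805235,  0.53006233,  0.2811314 ]), 'torque': array([ 0.00959015, -0.07072735, -0.0306118 ]), 'width': 85.30976612839885}
```

View pics/scene0.png

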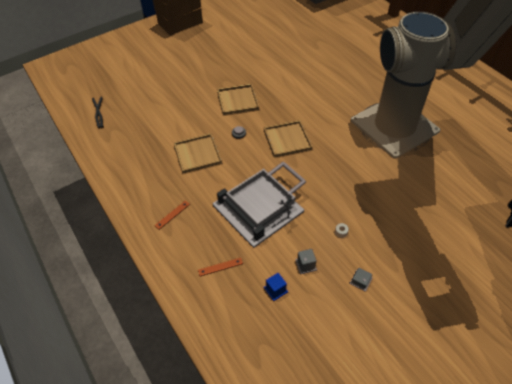

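View pics/top0.png

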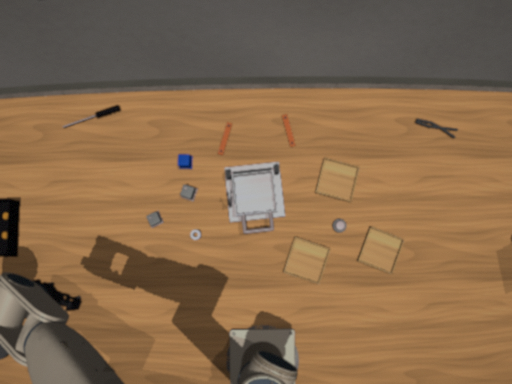

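View pics/wrist0.png

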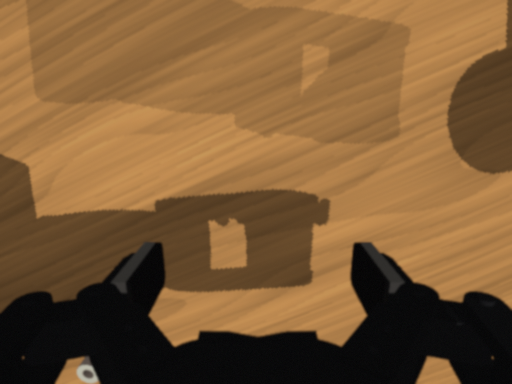

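Top view: grey cans are at (188,192) and (154,219), and the blue one at (185,161) is excluded. Trays are at (337,180), (306,259) and (380,249). The button is at (339,225) and the pan at (255,193). I'll enlarge these to confirm.

```bash
python3 -c "
from h import *
crop('top0',130,140,290,260,5,'c1'); crop('top0',275,150,415,290,4,'c2'); crop('scene0',200,130,390,310,4,'c3')
c=load('top0')
for n,u,v,z in [('tallcan',188,192,48),('squat',154,219,26),('pan',255,193,34),('trayA',337,180,16),('trayB',306,259,16),('trayC',380,249,16),('but',339,225,30),('spacer',195,235,22)]:
    p=onz(c,u,v,z);print(n,p.round(),np.hypot(*p[:2]).round())
"
```

```text
tallcan [568. 240.  48.] 617.0
squat [480. 359.  26.] 600.0
pan [564.  15.  34.] 565.0
trayA [ 609. -267.   16.] 665.0
trayB [ 341. -154.   16.] 374.0
trayC [ 370. -408.   16.] 551.0
but [ 453. -266.   30.] 526.0
spacer [425. 219.  22.] 479.0
```

View pics/c1.png

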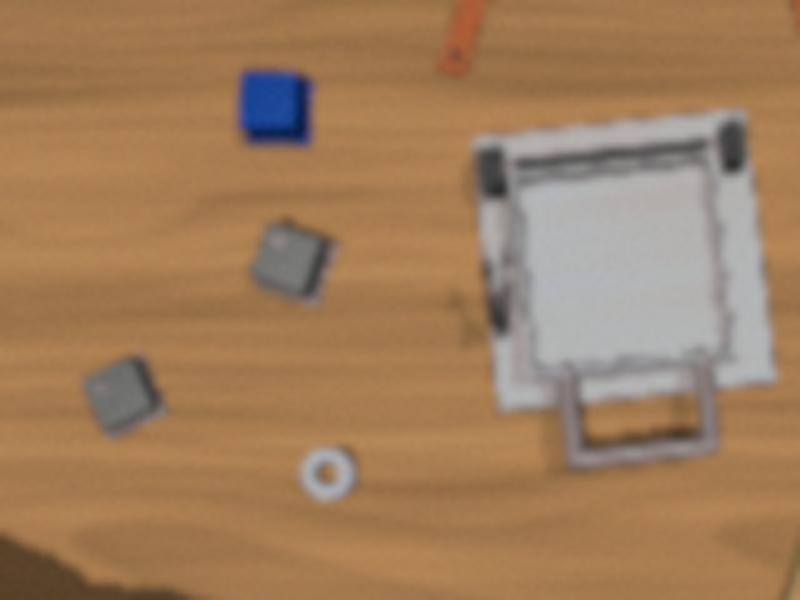

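View pics/c2.png

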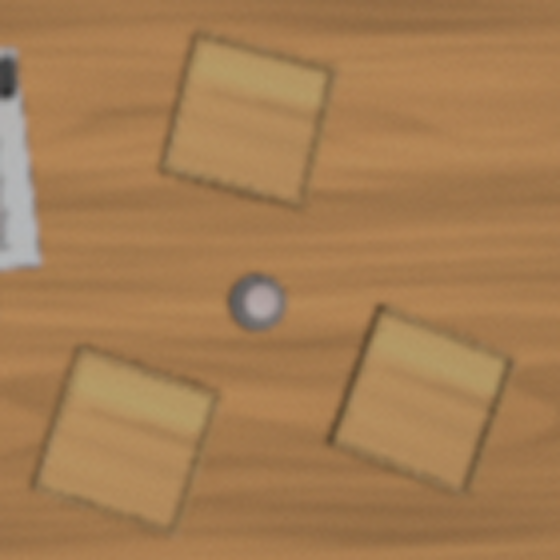

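View pics/c3.png

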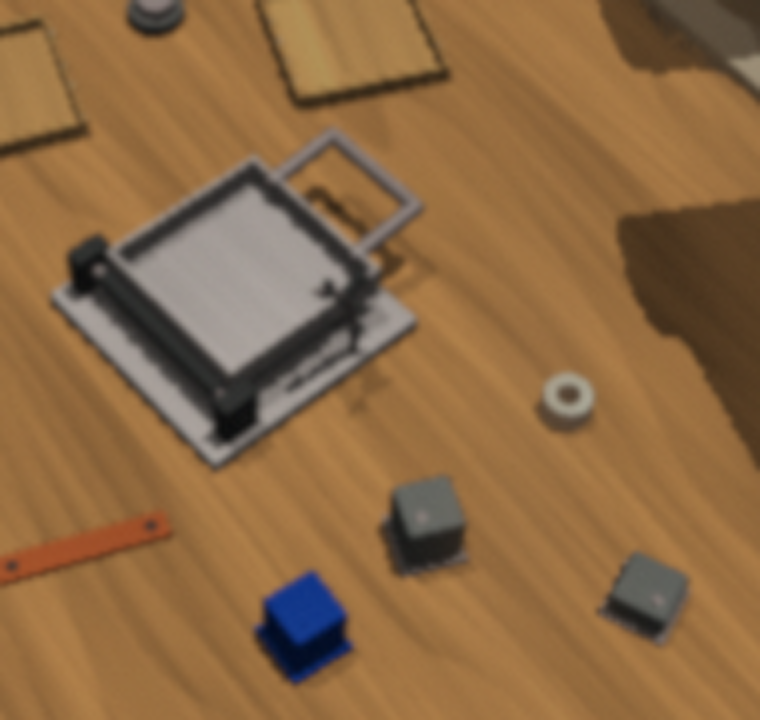

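The tall relay is the can at top (188,192), scene (307,260). Its visible side is about twice as high as that of the one at scene (362,278). The target tray is the one at top (337,180), with the greatest reach at 665 mm. Next I measure the fixture from top and scene, and plan the approach.

```bash
cat >> h.py <<'E'
from scipy.spatial.transform import Rotation as Ro
def delta(p,R=None,n=None):
    """tool-frame shift and rotvec(deg) from measured pose to target pose"""
    s=robot.read_state();R0=Ro.from_quat(s['tool_rot'])
    d=R0.inv().apply(np.array(p,float)-s['position'])
    rv=(R0.inv()*R).as_rotvec(degrees=True) if R is not None else np.zeros(3)
    print('shift',d.round(1),'turn',rv.round(2),'t',s['time_s']); return d,rv
def down(ang): # tool x axis heading (deg, world) pointing down
    a=np.radians(ang);x=[np.cos(a),np.sin(a),0];z=[0,0,-1];y=np.cross(z,x)
    return Ro.from_matrix(np.array([x,y,z]).T)
E
python3 -c "
from h import *
c=load('wrist0');s=robot.read_state();R=Ro.from_quat(s['tool_rot'])
o,d=ray(c,256,192);print('cam in tool',R.inv().apply(o-s['position']),R.inv().apply(d/np.linalg.norm(d)), 'foot',onz(c,256,192,0))
print(R.as_matrix().round(3), np.array(c['view']).round(3))
t=load('top0');
# handle corners, pan from crop1
for n,u,v,z in [('hL',577,458,60),('hR',708,443,60),('panfloorTL',525,180,34),('TR',712,165,34),('BL',535,370,34),('BR',722,355,34)]:
  print(n,onz(t,130+u/5,140+v/5,z).round(1))
for n,u,v,z in [('a',283,218,48),('b',332,240,48),('c',312,295,48),('d',252,268,48)]: print(n,onz(t,130+u/5,140+v/5,z).round(1))
for n,u,v in [('a',195,32),('b',332,70),('c',302,207),('d',162,172)]: print('tray',n,onz(t,275+u/4,150+v/4,16).round(1))
b=ray(t,275+260/4,150+301/4); sc=load('scene0'); b2=ray(sc,239,131); print('button',tri([b,b2]))
"
```

```text
cam in tool [ 6.66193234e+01  5.63648554e-02 -1.41923166e+02] [-0.25705998 -0.00501977  0.96638241] foot [282.19528642 555.68523248   0.        ]
[[-0.914  0.406 -0.001]
 [ 0.406  0.914 -0.001]
 [ 0.    -0.001 -1.   ]] [[ 4.06000e-01  9.14000e-01 -2.00000e-03 -6.24104e+02]
 [-8.82000e-01  3.91000e-01 -2.63000e-01  3.40020e+01]
 [-2.40000e-01  1.08000e-01  9.65000e-01 -3.78136e+02]
 [ 0.00000e+00  0.00000e+00  0.00000e+00  1.00000e+00]]
hL [434.2  47.6  60. ]
hR [443.2 -38.2  60. ]
panfloorTL [623.2  82.5  34. ]
TR [632.1 -44.2  34. ]
BL [494.2  76.2  34. ]
BR [503.  -49.1  34. ]
a [597.  244.7  48. ]
b [581.7 211.3  48. ]
c [544.7 224.5  48. ]
d [563.4 265.3  48. ]
tray a [ 686.2 -223.3   16. ]
tray b [ 651.9 -341.8   16. ]
tray c [ 533.  -310.9   16. ]
tray d [ 564.5 -191.1   16. ]
button (array([ 452.38618094, -272.40979341,    8.34207798]), [np.float64(1.5754580101075777), np.float64(1.5754580101076048)])
```

>>> jog_arm(plan=[{"x":-52.5,"y":-22},{"x":-52.5,"y":-22},{"x":-52.5,"y":-22},{"x":-52.5,"y":-22},{"x":-52.5,"y":-22},{"x":-52.5,"y":-22},{"x":-52.5,"y":-22},{"x":-52.5,"y":-22}])

```text
invalid input
```

>>> jog_arm(plan=[{"x":0},{"x":0}])

```text
invalid input
```

```bash
python3 -c "
from h import *
c=cap('wrist','w1'); s=robot.read_state();print(s['position'],s['tool_rot'],s['joints'])"
```

```text
[253.44906375 570.96101583 230.84780659] [ 2.07417912e-01  9.78252320e-01 -4.39451305e-04 -1.20061587e-04] [ 1.13395976e+00  4.23574847e-01  1.63034384e+00  3.98885835e-05
  1.08858440e+00 -1.89855830e-02]
```

View pics/w1.png

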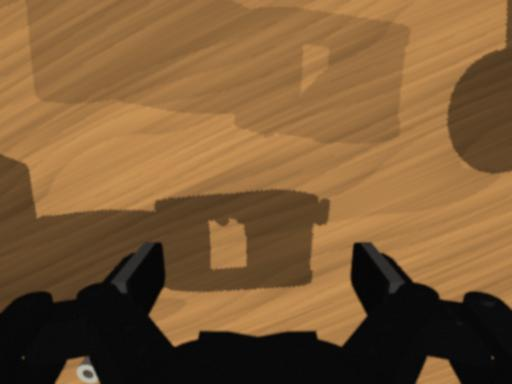

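Refused: rows may need all six keys. I'll try again with them filled in.

>>> jog_arm(plan=[{"x":-52.5,"y":-22,"z":0,"ax":0,"ay":0,"az":0},{"x":-52.5,"y":-22,"z":0,"ax":0,"ay":0,"az":0},{"x":-52.5,"y":-22,"z":0,"ax":0,"ay":0,"az":0},{"x":-52.5,"y":-22,"z":0,"ax":0,"ay":0,"az":0},{"x":-52.5,"y":-22,"z":0,"ax":0,"ay":0,"az":0},{"x":-52.5,"y":-22,"z":0,"ax":0,"ay":0,"az":0},{"x":-52.5,"y":-22,"z":0,"ax":0,"ay":0,"az":0},{"x":-52.5,"y":-22,"z":0,"ax":0,"ay":0,"az":0}], gripper=1, grip_force=40)

```text
time_s: 1.2
position: [567.1, 238.4, 231.3]
tool_rot: [0.207, 0.978, 0.0, -0.0]
force: [0.5, 0.9, 0.2]
width: 85.1
```

```bash
python3 -c "
from h import *
c=cap('wrist','w1'); s=robot.read_state();print(s['position'],s['tool_rot'],s['joints'])"
```

```text
[571.44448096 233.94511321 231.49827018] [ 2.08729072e-01  9.77971653e-01 -5.70575756e-04  1.81492324e-03] [ 0.37074038  0.41092833  1.64869    -0.00334132  1.07956878 -0.77793213]
```

View pics/w1.png

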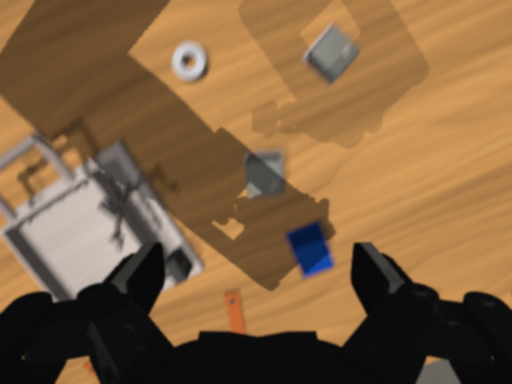

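Relay at about (265,173) and nearly square to the tool. I'll enlarge it.

```bash
python3 -c "
from h import *
c=cap('wrist','w2'); crop('w2',210,120,320,230,6,'w2c'); s=robot.read_state();print(s['position'],s['joint_velocities'].round(3))"
```

```text
[569.30205125 236.1320953  231.24095458] [ 0.07  -0.017  0.04   0.038  0.008  0.063]
```

View pics/w2c.png

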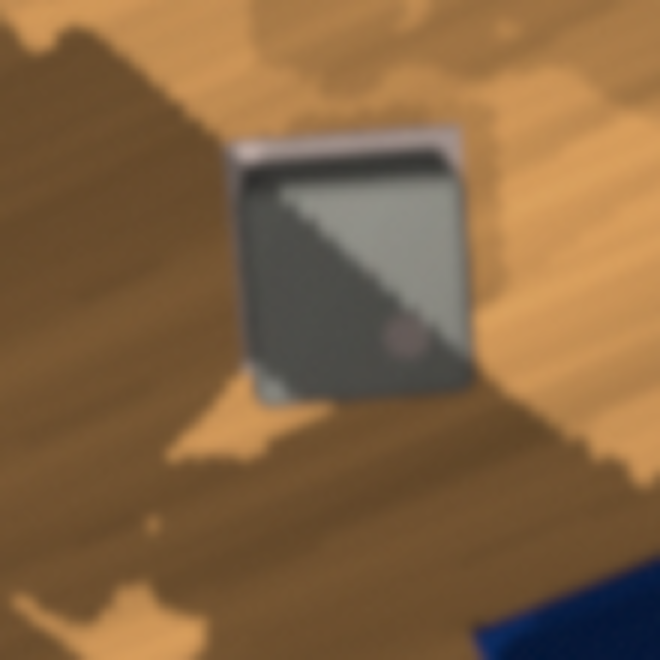

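```bash
python3 -c "
from h import *
c=load('w2')
P=np.array([onz(c,210+u/6,120+v/6,48)[:2] for u,v in [(242,185),(460,172),(472,385),(258,403)]])
print(P.round(1),P.mean(0)); E=np.roll(P,-1,0)-P; print(np.hypot(*E.T), np.degrees(np.arctan2(E[:,1],E[:,0])))
F=onz(c,210+228/6,120+145/6,4),onz(c,210+460/6,120+125/6,4);print('flange',F,np.hypot(*(F[1]-F[0])[:2]))
delta([*P.mean(0),30-0],down(158))
"
```

```text
[[547.1 236.7]
 [560.3 271.8]
 [596.  259.2]
 [583.5 223.3]] [571.7233625  247.73196641]
[37.55022911 37.79961176 38.0255365  38.79494254] [  69.35840979  -19.53226588 -109.13241763  159.75671355]
flange (array([543.87967431, 234.06451108,   4.        ]), array([558.70344687, 276.75775058,   4.        ])) 45.193549663219564
shift [  2.9  11.6 201.2] turn [-0.    0.1  -2.21] t 1.3
```

```bash
python3 -c "
from h import *
s=robot.read_state();print(s['position'],s['time_s'])
c=cap('wrist','w3');t=cap('top','t3');sc=cap('scene','s3')
print(np.array(c['view'])[:3,3]-np.array(load('w2')['view'])[:3,3])
crop('t3',165,170,215,220,12,'t3c');crop('s3',280,235,335,290,12,'s3c');crop('w3',210,120,320,230,6,'w3c')
s=robot.read_state();print(s['position'],s['time_s'])
print(proj(t,[571.7,247.7,48]),proj(sc,[571.7,247.7,48]))
print(proj(t,[571.7,236.7,48]),proj(sc,[571.7,236.7,48]))
im=np.hstack([cv2.imread('pics/t3c.png')[:600,:600],cv2.resize(cv2.imread('pics/s3c.png'),(600,600))]);cv2.imwrite('pics/ts3.png',cv2.resize(im,(800,400)))
"
```

```text
[569.30205125 236.1320953  231.24095458] 1.3
[-2.09755471 -3.97814171 -1.5945976 ]
[565.56731538 239.88716375 230.94797482] 1.45
[185.61394134 191.07887273] [307.59625415 255.8744342 ]
[188.86566498 191.04235575] [305.00170863 252.83895351]
```

View pics/ts3.png

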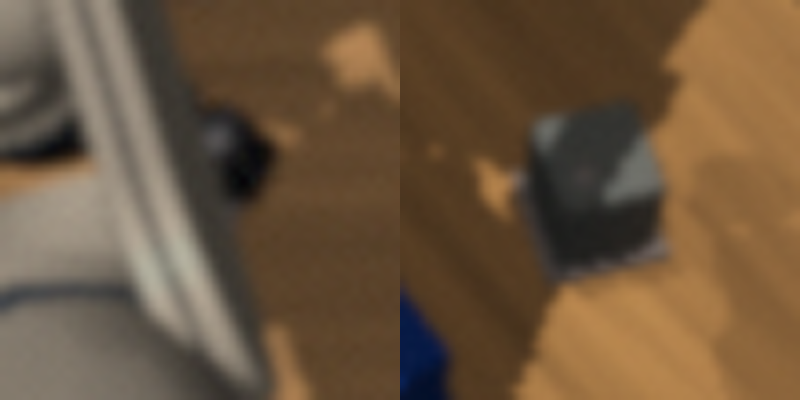

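View pics/w3c.png

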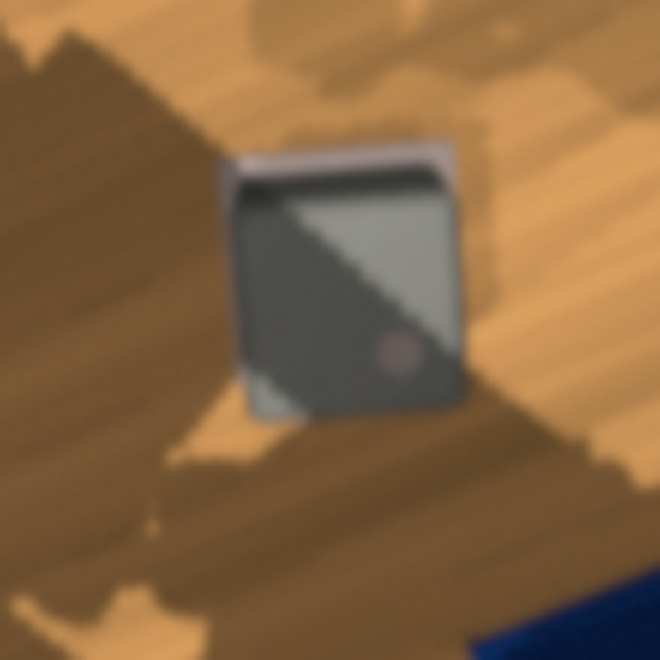

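>>> jog_arm(plan=[{"x":0,"y":0,"z":0,"ax":0,"ay":0,"az":0},{"x":0,"y":0,"z":0,"ax":0,"ay":0,"az":0},{"x":0,"y":0,"z":0,"ax":0,"ay":0,"az":0},{"x":0,"y":0,"z":0,"ax":0,"ay":0,"az":0}])

```text
time_s: 1.95
position: [565.8, 240.3, 231.4]
tool_rot: [0.207, 0.978, 0.0, 0.0]
force: [-0.0, 0.3, 0.4]
width: 85.3
```

```bash
python3 -c "
from h import *
c=cap('wrist','w4');s=robot.read_state();print(s['position'],s['time_s'],s['joint_velocities'].round(3))
im=c['img'][120:230,210:320]; crop('w4',210,120,320,230,6,'w4c')
c3=load('w3')
print('w3',np.mean([onz(c3,210+u/6,120+v/6,48) for u,v in [(236,198),(454,190),(464,400),(254,420)]],0))
print('scene',onz(load('s3'),306.7,256.2,48))
t=load('top0');print('top spacer',onz(t,130+327/5,140+473/5,22)); sc=load('scene0');print('scene sp',onz(sc,200+567/4,130+395/4,22))
o,d=ray(c,190,62);print('wrist sp',onz(c3,190,62,22))
"
```

```text
[565.87821368 240.21415331 231.37440678] 2.0 [-0.005  0.002 -0.001 -0.001  0.001 -0.   ]
w3 [571.37515312 248.1119176   48.        ]
scene [574.2029466  247.14192362  48.        ]
top spacer [426.80815027 217.73818798  22.        ]
scene sp [430.36415495 223.0345651   22.        ]
wrist sp [435.85808904 218.37005304  22.        ]
```

View pics/w4c.png

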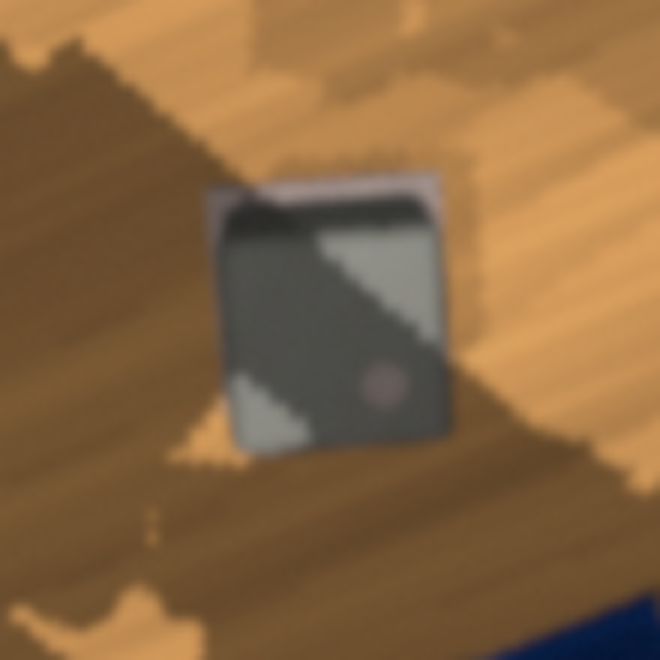

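View pics/w4.png

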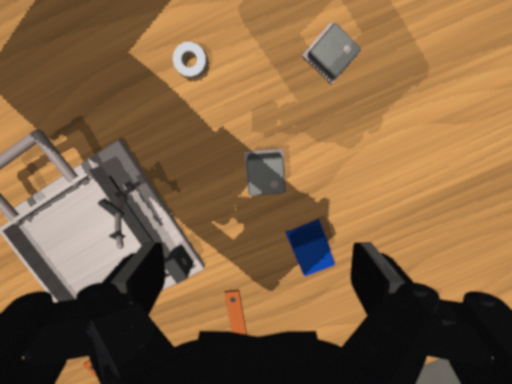

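```bash
python3 -c "
from h import *
c=load('w4')
P=np.array([onz(c,210+u/6,120+v/6,48)[:2] for u,v in [(224,238),(437,228),(450,435),(240,453)]])
print(P.mean(0)); E=np.roll(P,-1,0)-P; print(np.hypot(*E.T).round(1), np.degrees(np.arctan2(E[:,1],E[:,0])).round(1))
print('sp',onz(c,190,60,22))
for n in ['w4','top0','scene0']:
  k=load(n);V=np.array(k['view']);print(n,np.array(k['mtx']).tolist(),k['k1'],np.abs(V[:3,:3]@V[:3,:3].T-np.eye(3)).max())
# base centre and blue etc via top/scene masks
t=load('top0');sc=load('scene0')
for c_,nm in ((t,'top'),(sc,'scene'),(c,'w4')):
  hsv=cv2.cvtColor(c_['img'],cv2.COLOR_RGB2HSV);m=cv2.inRange(hsv,(112,120,60),(125,255,255))
  n,l,st,ce=cv2.connectedComponentsWithStats(m)
  for i in range(1,n):
    if st[i,4]>60:print(nm,ce[i],st[i],onz(c_,*ce[i],48))
"
```

```text
[572.54169686 247.57068856]
[36.9 37.2 37.6 38.8] [  68.8  -19.2 -108.8  159.8]
sp [430.29015371 222.84368195  22.        ]
w4 [[315.30996023764914, 0.0, 257.39826482877885], [0.0, 315.30996023764914, 194.06340625880668], [0.0, 0.0, 1.0]] -0.07426609008170605 8.881784197001252e-16
top0 [[421.3212025883826, 0.0, 258.7181135864042], [0.0, 421.3212025883826, 193.82258883027166], [0.0, 0.0, 1.0]] -0.15180288426237054 6.661338147750939e-16
scene0 [[464.16171090562096, 0.0, 257.9715891714501], [0.0, 464.16171090562096, 189.9792494121497], [0.0, 0.0, 1.0]] -0.07972986174934676 2.220446049250313e-16
```

```bash
python3 -c "
from h import *
delta([572.8,247.5,16],down(159.6))
"
```

```text
shift [ -3.4   9.5 215.4] turn [ 0.    0.   -3.51] t 2.0
```

>>> jog_arm(plan=[{"x":-3.4,"y":9.5,"z":10,"ax":0,"ay":0,"az":-3.5},{"x":0,"y":0,"z":40,"ax":0,"ay":0,"az":0},{"x":0,"y":0,"z":40,"ax":0,"ay":0,"az":0},{"x":0,"y":0,"z":30,"ax":0,"ay":0,"az":0},{"x":0,"y":0,"z":20,"ax":0,"ay":0,"az":0},{"x":0,"y":0,"z":0,"ax":0,"ay":0,"az":0},{"x":0,"y":0,"z":0,"ax":0,"ay":0,"az":0}])

```text
time_s: 2.88
position: [573.8, 247.6, 92.4]
tool_rot: [0.177, 0.984, 0.0, 0.001]
force: [-0.3, -0.4, -0.1]
width: 85.7
```

```bash
python3 -c "
from h import *
c=cap('wrist','w5'); delta([572.8,247.5,16],down(159.6))"
```

```text
shift [ 1.2 -0.7 76.7] turn [ 0.09  0.1  -0.04] t 2.925
```

View pics/w5.png

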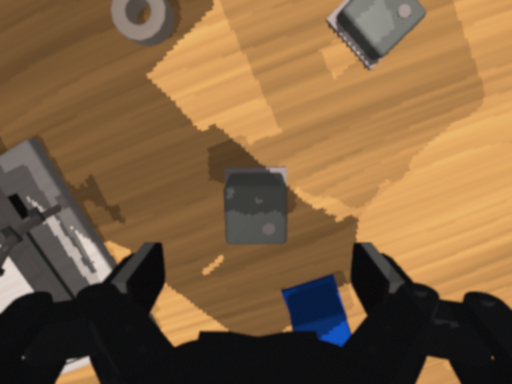

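```bash
python3 -c "
from h import *
c=load('w5'); P=[onz(c,*q,48) for q in [(225,187),(287,187),(287,243),(226,243)]];print(np.mean(P,0)); delta(np.mean(P,0)+[0,0,-32],down(159.6))"
```

```text
[572.07104703 247.55106941  48.        ]
shift [ 1.9 -0.9 76.7] turn [ 0.09  0.1  -0.04] t 2.925
```

>>> jog_arm(plan=[{"x":1,"y":-0.5,"z":30,"ax":0,"ay":0,"az":0},{"x":0,"y":0,"z":26,"ax":0,"ay":0,"az":0},{"x":0,"y":0,"z":20,"ax":0,"ay":0,"az":0},{"x":0,"y":0,"z":0,"ax":0,"ay":0,"az":0}])

```text
time_s: 3.42
position: [571.3, 246.9, 14.5]
tool_rot: [0.177, 0.984, -0.0, -0.001]
force: [-0.0, 0.4, 0.5]
width: 85.1
```

>>> jog_arm(plan=[{"x":0,"y":0,"z":0,"ax":0,"ay":0,"az":0},{"x":0,"y":0,"z":0,"ax":0,"ay":0,"az":0},{"x":0,"y":0,"z":0,"ax":0,"ay":0,"az":0},{"x":0,"y":0,"z":0,"ax":0,"ay":0,"az":0},{"x":0,"y":0,"z":0,"ax":0,"ay":0,"az":0}], gripper=-1, grip_force=40)

```text
time_s: 4.05
position: [572.7, 247.5, 16.4]
tool_rot: [0.177, 0.984, 0.001, 0.001]
force: [-0.5, -0.6, 7.3]
width: 39.2
```

Gripped at 39.2 mm. Next I lift, head over to the pan and turn to square up with it.

>>> jog_arm(plan=[{"x":0,"y":0,"z":-10,"ax":0,"ay":0,"az":0},{"x":0,"y":0,"z":-30,"ax":0,"ay":0,"az":0},{"x":0,"y":0,"z":-45,"ax":0,"ay":0,"az":0},{"x":0,"y":0,"z":-50,"ax":0,"ay":0,"az":0},{"x":0,"y":0,"z":-50,"ax":0,"ay":0,"az":0},{"x":0,"y":0,"z":-25,"ax":0,"ay":0,"az":0},{"x":0,"y":0,"z":-5,"ax":0,"ay":0,"az":0},{"x":0,"y":0,"z":0,"ax":0,"ay":0,"az":0}])

```text
time_s: 5.05
position: [571.3, 246.9, 229.6]
tool_rot: [0.177, 0.984, -0.0, -0.0]
force: [0.4, 0.5, -2.2]
width: 39.5
```

```bash
python3 -c "
from h import *
delta([500,15,230],down(186)); delta([500,15,230]);print(robot.read_state()['width'])"
```

```text
shift [-1.420e+01 -2.422e+02 -2.000e-01] turn [ -0.03  -0.06 -26.44] t 5.05
shift [-1.420e+01 -2.422e+02 -2.000e-01] turn [0. 0. 0.] t 5.05
39.46357292549053
```

>>> jog_arm(plan=[{"x":-2,"y":-20,"z":0,"ax":0,"ay":0,"az":0},{"x":-3,"y":-45,"z":0,"ax":0,"ay":0,"az":0},{"x":-3,"y":-56,"z":0,"ax":0,"ay":0,"az":0},{"x":-3,"y":-56,"z":0,"ax":0,"ay":0,"az":0},{"x":-3,"y":-45,"z":0,"ax":0,"ay":0,"az":0},{"x":0,"y":-20,"z":0,"ax":0,"ay":0,"az":-5},{"x":0,"y":0,"z":0,"ax":0,"ay":0,"az":-8},{"x":0,"y":0,"z":0,"ax":0,"ay":0,"az":-8}])

```text
time_s: 6.05
position: [498.9, 14.2, 228.9]
tool_rot: [-0.006, 1.0, -0.0, -0.002]
force: [0.9, 0.7, -1.4]
width: 39.1
```

>>> jog_arm(plan=[{"x":0,"y":0,"z":0,"ax":0,"ay":0,"az":-5.4},{"x":0,"y":0,"z":0,"ax":0,"ay":0,"az":0},{"x":0,"y":0,"z":0,"ax":0,"ay":0,"az":0},{"x":0,"y":0,"z":0,"ax":0,"ay":0,"az":0}])

```text
time_s: 6.55
position: [500.2, 15.4, 230.0]
tool_rot: [-0.051, 0.999, -0.0, -0.0]
force: [-0.3, 0.3, -1.7]
width: 39.3
```

```bash
python3 -c "
from h import *
c=cap('wrist','w6'); s=robot.read_state();print(s['position'],s['tool_rot'],s['joint_velocities'].round(3),s['width'])
cv2.imwrite('pics/w6b.png',cv2.resize(cv2.imread('pics/w6.png'),(800,600),interpolation=cv2.INTER_CUBIC))"
```

```text
[500.31513933  15.41350796 230.13949128] [-5.16111058e-02  9.98667239e-01 -4.04515360e-07 -1.98433482e-04] [ 0.002 -0.002 -0.003  0.004  0.    -0.005] 39.460199036320866
```

View pics/w6b.png

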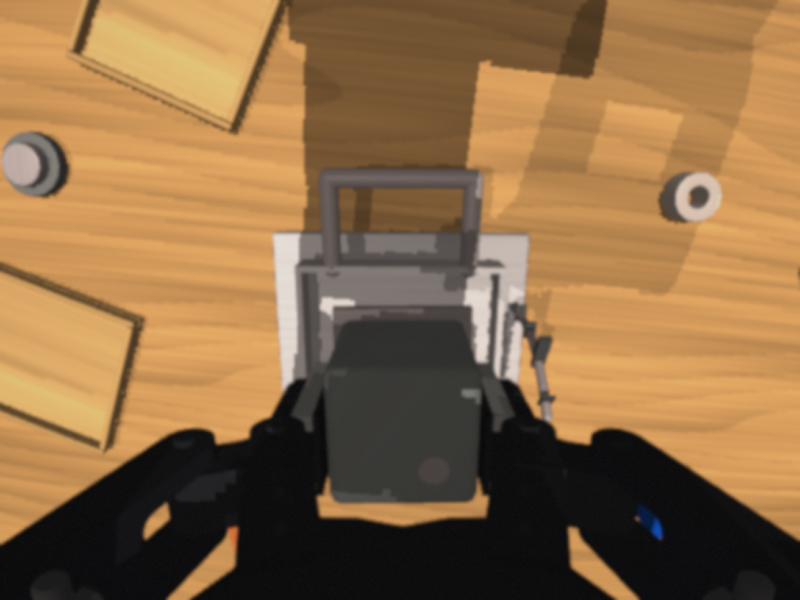

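```bash
python3 -c "
from h import *
c=load('w6');f=1.5625
def W(u,v,z): return onz(c,u/f,v/f,z).round(1)
h=W(402,179,60);l=W(323,178,60);r=W(481,180,60);print('handle',h,l,r,np.degrees(np.arctan2(*(r-l)[[1,0]])),np.hypot(*(r-l)[:2]))
a=W(297,265,58);b=W(508,265,58);print('wall',a,b,np.degrees(np.arctan2(*(b-a)[[1,0]])),np.hypot(*(b-a)[:2]))
p=W(275,234,8);q=W(528,234,8);print('base',p,q,np.degrees(np.arctan2(*(q-p)[[1,0]])),np.hypot(*(q-p)[:2]))
ang=np.degrees(np.arctan2(*(r-l)[[1,0]]))-90; u=np.array([np.cos(np.radians(ang)),np.sin(np.radians(ang))])
print('ang',ang,'floor centre',h[:2]+125*u,'hinge',h[:2]+200*u)
print('button',onz(c,22/f,162/f,25),onz(c,22/f,162/f,35),'spacer',onz(c,698/f,196/f,22))
s=load('scene0');print('handle scene', onz(s,200+335/4,130+133/4,60),onz(s,200+420/4,130+207/4,60))
sc=ray(s,239,131);print(tri([sc,ray(c,22/f,162/f)]))
"
```

```text
handle [439.6   9.   60. ] [443.8 -39.7  60. ] [435.   57.6  60. ] 95.16788096249675 97.69713404189501
wall [500.5 -53.3  58. ] [486.5  83.   58. ] 95.86454656814794 137.01711571916846
base [489.4 -80.7   8. ] [470.1 106.1   8. ] 95.8988157598152 187.7943822375952
ang 5.167880962496753 floor centre [564.09188115  20.25928627] hinge [638.78700984  27.01485803]
button [ 451.86619742 -262.89487686   25.        ] [ 451.353086   -255.07333658   35.        ] spacer [427.8240192  221.10144226  22.        ]
handle scene [441.31251164 -36.42792769  60.        ] [432.69932687  55.51379741  60.        ]
(array([ 452.28848444, -271.43038189,   10.9924163 ]), [np.float64(1.9211912197228191), np.float64(1.9211912197229937)])
```

```bash
python3 -c "
from h import *
delta([594.8,24.7,52],down(185.8))"
```

```text
shift [-95.   -0.5 178.1] turn [ 0.   -0.02  0.12] t 6.6
```

>>> jog_arm(plan=[{"x":-20,"y":0,"z":0,"ax":0,"ay":0,"az":0},{"x":-30,"y":0,"z":5,"ax":0,"ay":0,"az":0},{"x":-30,"y":0,"z":20,"ax":0,"ay":0,"az":0},{"x":-15,"y":0,"z":30,"ax":0,"ay":0,"az":0},{"x":0,"y":0,"z":30,"ax":0,"ay":0,"az":0},{"x":0,"y":0,"z":30,"ax":0,"ay":0,"az":0},{"x":0,"y":0,"z":20,"ax":0,"ay":0,"az":0},{"x":0,"y":0,"z":0,"ax":0,"ay":0,"az":0}])

```text
time_s: 7.6
position: [594.0, 25.3, 93.9]
tool_rot: [-0.052, 0.999, 0.0, -0.002]
force: [-0.0, 0.7, -0.9]
width: 39.7
```

```bash
python3 -c "
from h import *
c=cap('scene','s7');crop('s7',200,150,320,250,6,'s7c');delta([594.8,24.7,52],down(185.8));print(robot.read_state()['force'])"
```

```text
shift [ 0.1 -0.7 43.2] turn [ 0.   -0.04  0.16] t 7.65
[-0.09388506 -0.26437432 -0.94834609]
```

View pics/s7c.png

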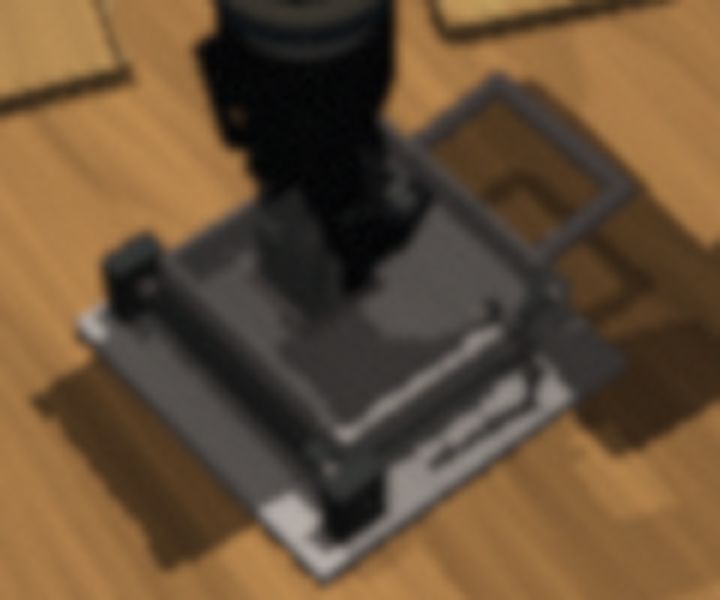

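The relay is above the pan, inside the walls. I lower it gently.

>>> jog_arm(plan=[{"x":0,"y":0,"z":15,"ax":0,"ay":0,"az":0},{"x":0,"y":0,"z":13,"ax":0,"ay":0,"az":0},{"x":0,"y":0,"z":8,"ax":0,"ay":0,"az":0},{"x":0,"y":0,"z":3,"ax":0,"ay":0,"az":0},{"x":0,"y":0,"z":1.5,"ax":0,"ay":0,"az":0},{"x":0,"y":0,"z":1,"ax":0,"ay":0,"az":0},{"x":0,"y":0,"z":0,"ax":0,"ay":0,"az":0}])

```text
time_s: 8.52
position: [595.1, 25.4, 54.0]
tool_rot: [-0.052, 0.999, -0.0, 0.0]
force: [0.1, -0.4, -2.6]
width: 39.5
```

>>> jog_arm(plan=[{"x":0,"y":0,"z":1,"ax":0,"ay":0,"az":0},{"x":0,"y":0,"z":1,"ax":0,"ay":0,"az":0},{"x":0,"y":0,"z":0.5,"ax":0,"ay":0,"az":0},{"x":0,"y":0,"z":0,"ax":0,"ay":0,"az":0}])

```text
time_s: 9.02
position: [594.9, 25.4, 51.3]
tool_rot: [-0.052, 0.999, 0.0, -0.0]
force: [-0.3, -0.4, -1.3]
width: 39.6
```

>>> jog_arm(plan=[{"x":0,"y":0,"z":0.7,"ax":0,"ay":0,"az":0},{"x":0,"y":0,"z":0.5,"ax":0,"ay":0,"az":0},{"x":0,"y":0,"z":0,"ax":0,"ay":0,"az":0}])

```text
time_s: 9.4
position: [595.0, 25.4, 50.4]
tool_rot: [-0.052, 0.999, 0.0, 0.0]
force: [-1.9, -0.5, 3.3]
width: 39.4
```

Contact felt, so I release with a part opening and withdraw upward.

>>> jog_arm(plan=[{"x":0,"y":0,"z":0,"ax":0,"ay":0,"az":0},{"x":0,"y":0,"z":0,"ax":0,"ay":0,"az":0},{"x":0,"y":0,"z":0,"ax":0,"ay":0,"az":0},{"x":0,"y":0,"z":0,"ax":0,"ay":0,"az":0}], gripper=0.5)

```text
time_s: 9.9
position: [595.0, 25.4, 50.1]
tool_rot: [-0.052, 0.999, 0.0, -0.0]
force: [0.3, 0.4, -0.8]
width: 64.4
```

>>> jog_arm(plan=[{"x":0,"y":0,"z":-5,"ax":0,"ay":0,"az":0},{"x":0,"y":0,"z":-20,"ax":0,"ay":0,"az":0},{"x":0,"y":0,"z":-30,"ax":0,"ay":0,"az":0},{"x":0,"y":0,"z":-40,"ax":0,"ay":0,"az":0},{"x":0,"y":0,"z":-40,"ax":0,"ay":0,"az":0},{"x":15,"y":0,"z":-30,"ax":0,"ay":0,"az":0},{"x":40,"y":0,"z":-15,"ax":0,"ay":0,"az":0},{"x":50,"y":0,"z":0,"ax":0,"ay":0,"az":0}])

```text
time_s: 10.9
position: [491.0, 14.4, 233.0]
tool_rot: [-0.052, 0.999, -0.0, 0.003]
force: [-0.0, -0.5, 0.4]
width: 64.2
```

>>> jog_arm(plan=[{"x":30,"y":0,"z":0,"ax":0,"ay":0,"az":0},{"x":10,"y":0,"z":0,"ax":0,"ay":0,"az":0},{"x":0,"y":0,"z":0,"ax":0,"ay":0,"az":0},{"x":0,"y":0,"z":0,"ax":0,"ay":0,"az":0}])

```text
time_s: 11.4
position: [452.2, 10.4, 230.6]
tool_rot: [-0.052, 0.999, -0.0, 0.001]
force: [-0.1, 0.5, 0.0]
width: 64.1
```

```bash
python3 -c "
from h import *
c=cap('wrist','w8'); s=robot.read_state();print(s['position'],s['tool_rot'],s['joint_velocities'].round(3),s['width'],s['time_s'])
cv2.imwrite('pics/w8b.png',cv2.resize(cv2.imread('pics/w8.png'),(800,600),interpolation=cv2.INTER_CUBIC))"
```

```text
[452.07164083  10.36609153 230.36884171] [-5.20571959e-02  9.98643989e-01 -2.60742482e-05  4.80164751e-04] [-0.     0.005  0.005 -0.002  0.    -0.001] 63.86847821360829 11.45
```

View pics/w8b.png

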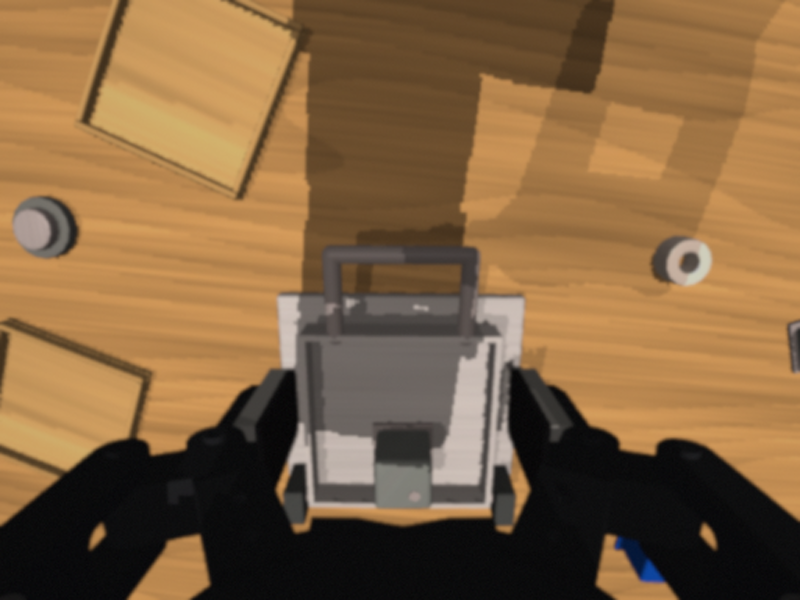

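The relay stands upright in the pan near the hinge wall at (403,470) in the enlarged picture. I remeasure the handle and turn the tool so that the jaws straddle the bar.

```bash
python3 -c "
from h import *
c=load('w8');f=1.5625
def W(u,v,z): return onz(c,u/f,v/f,z).round(1)
l=W(325,253,60);r=W(478,253,60);print('handle',l,r,(l+r)/2,np.degrees(np.arctan2(*(r-l)[[1,0]])))
print('wall',W(299,330,58),W(502,335,58),'relay top',W(375,458,82),W(431,458,82),W(431,508,82),W(376,508,82))
for z in (20,30,40): print('button',z,W(35,228,z))
delta([439.6,9.3,130],down(95.8))"
```

```text
handle [443.  -40.4  60. ] [432.9  57.2  60. ] [437.95   8.4   60.  ] 95.90814397249355
wall [497.5 -54.9  58. ] [486.8  81.8  58. ] relay top [574.8   4.6  82. ] [570.8  42.2  82. ] [611.1  47.2  82. ] [615.1   8.8  82. ]
button 20 [ 452.6 -265.2   20. ]
button 30 [ 450.7 -257.6   30. ]
button 40 [ 448.8 -249.9   40. ]
shift [ 12.6   0.2 100.4] turn [4.000e-02 5.000e-02 9.017e+01] t 11.45
```

>>> jog_arm(plan=[{"x":13,"y":0,"z":0,"ax":0,"ay":0,"az":5},{"x":0,"y":0,"z":0,"ax":0,"ay":0,"az":10},{"x":0,"y":0,"z":0,"ax":0,"ay":0,"az":10},{"x":0,"y":0,"z":0,"ax":0,"ay":0,"az":10},{"x":0,"y":0,"z":0,"ax":0,"ay":0,"az":10},{"x":0,"y":0,"z":0,"ax":0,"ay":0,"az":10},{"x":0,"y":0,"z":0,"ax":0,"ay":0,"az":10},{"x":0,"y":0,"z":0,"ax":0,"ay":0,"az":10}], gripper=0.15)

```text
time_s: 12.45
position: [438.7, 9.0, 229.9]
tool_rot: [0.569, 0.822, -0.0, -0.0]
force: [0.3, -0.5, -0.7]
width: 49.5
```

>>> jog_arm(plan=[{"x":0,"y":0,"z":10,"ax":0,"ay":0,"az":10},{"x":0,"y":0,"z":30,"ax":0,"ay":0,"az":5.2},{"x":0,"y":0,"z":30,"ax":0,"ay":0,"az":0},{"x":0,"y":0,"z":20,"ax":0,"ay":0,"az":0},{"x":0,"y":0,"z":0,"ax":0,"ay":0,"az":0},{"x":0,"y":0,"z":0,"ax":0,"ay":0,"az":0},{"x":0,"y":0,"z":0,"ax":0,"ay":0,"az":0}])

```text
time_s: 13.32
position: [438.7, 9.0, 140.9]
tool_rot: [0.671, 0.742, 0.001, 0.001]
force: [0.8, 0.8, 0.0]
width: 49.0
```

```bash
python3 -c "
from h import *
c=cap('wrist','w9'); s=robot.read_state();print(s['position'],s['tool_rot'],s['width'],s['time_s']); delta([438.7,8.8,42],down(95.8))"
```

```text
[438.55953399   8.94599489 140.93344545] [6.70669066e-01 7.41756215e-01 5.67353502e-04 6.31957297e-04] 49.10202381609346 13.375
shift [-0.1 -0.  98.9] turn [ 0.1   0.01 -0.04] t 13.375
```

View pics/w9.png

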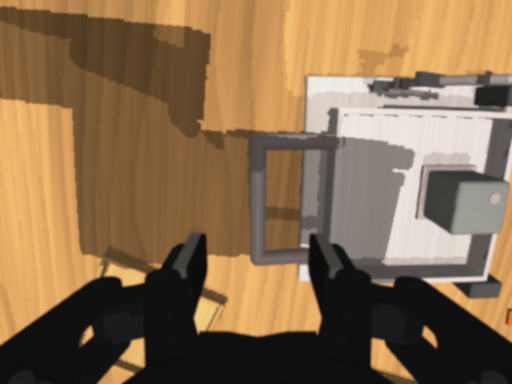

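The bar (column 258) sits midway between the fingers (about 197 and 317), so I descend and grip it.

>>> jog_arm(plan=[{"x":0,"y":0,"z":20,"ax":0,"ay":0,"az":0},{"x":0,"y":0,"z":30,"ax":0,"ay":0,"az":0},{"x":0,"y":0,"z":28,"ax":0,"ay":0,"az":0},{"x":0,"y":0,"z":15,"ax":0,"ay":0,"az":0},{"x":0,"y":0,"z":6,"ax":0,"ay":0,"az":0},{"x":0,"y":0,"z":0,"ax":0,"ay":0,"az":0},{"x":0,"y":0,"z":0,"ax":0,"ay":0,"az":0}])

```text
time_s: 14.25
position: [438.4, 8.9, 41.8]
tool_rot: [0.671, 0.742, 0.0, 0.001]
force: [-0.3, -0.3, 0.7]
width: 49.0
```

>>> jog_arm(plan=[{"x":0,"y":0,"z":0,"ax":0,"ay":0,"az":0},{"x":0,"y":0,"z":0,"ax":0,"ay":0,"az":0},{"x":0,"y":0,"z":0,"ax":0,"ay":0,"az":0},{"x":0,"y":0,"z":0,"ax":0,"ay":0,"az":0},{"x":0,"y":0,"z":0,"ax":0,"ay":0,"az":0},{"x":0,"y":0,"z":0,"ax":0,"ay":0,"az":0}], gripper=-1, grip_force=40)

```text
time_s: 15.0
position: [438.9, 9.0, 41.6]
tool_rot: [0.671, 0.742, 0.001, 0.001]
force: [2.0, 1.1, 6.3]
width: 10.5
```

```bash
python3 -c "
from h import *
th=np.radians(np.arange(0,31,2.5));P=np.array([-200*np.cos(th)+24*np.sin(th),-(200*np.sin(th)+24*np.cos(th))]).T
print(np.diff(P,axis=0).round(1).tolist(),(P[-1]-P[0]).round(1))"
```

```text
[[1.2, -8.7], [1.6, -8.6], [2.0, -8.6], [2.4, -8.5], [2.7, -8.4], [3.1, -8.2], [3.4, -8.1], [3.8, -7.9], [4.1, -7.8], [4.5, -7.6], [4.8, -7.4], [5.1, -7.1]] [ 38.8 -96.8]
```

>>> jog_arm(plan=[{"x":0,"y":0.5,"z":-4,"ax":0,"ay":0,"az":0},{"x":0,"y":0.7,"z":-4.7,"ax":0,"ay":0,"az":0},{"x":0,"y":1.6,"z":-8.6,"ax":0,"ay":0,"az":0},{"x":0,"y":2,"z":-8.6,"ax":0,"ay":0,"az":0},{"x":0,"y":2.4,"z":-8.5,"ax":0,"ay":0,"az":0},{"x":0,"y":2.7,"z":-8.4,"ax":0,"ay":0,"az":0},{"x":0,"y":1.5,"z":-4.1,"ax":0,"ay":0,"az":0},{"x":0,"y":0,"z":0,"ax":0,"ay":0,"az":0}])

```text
time_s: 16.0
position: [449.6, 10.1, 88.2]
tool_rot: [0.671, 0.742, 0.0, 0.0]
force: [2.4, 0.4, 0.5]
width: 10.4
```

```bash
python3 -c "
from h import *
c=cap('wrist','w10');c=cap('scene','s10');crop('s10',200,130,330,250,6,'s10c');s=robot.read_state();print(s['position'],s['force'],s['torque'],s['width'])"
```

```text
[449.65419521  10.05551356  88.20269693] [ 4.602098   -0.31260037  0.07892943] [ 0.00781809 -0.46985999 -0.08870231] 10.516176583161638
```

View pics/w10.png

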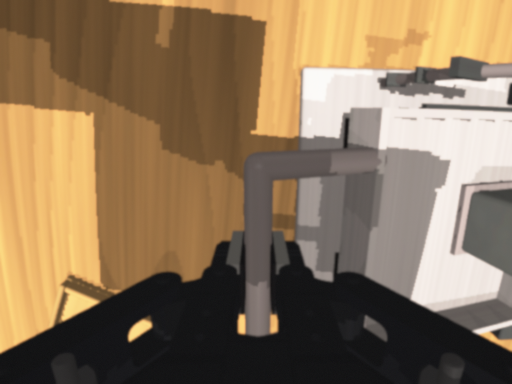

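View pics/s10c.png

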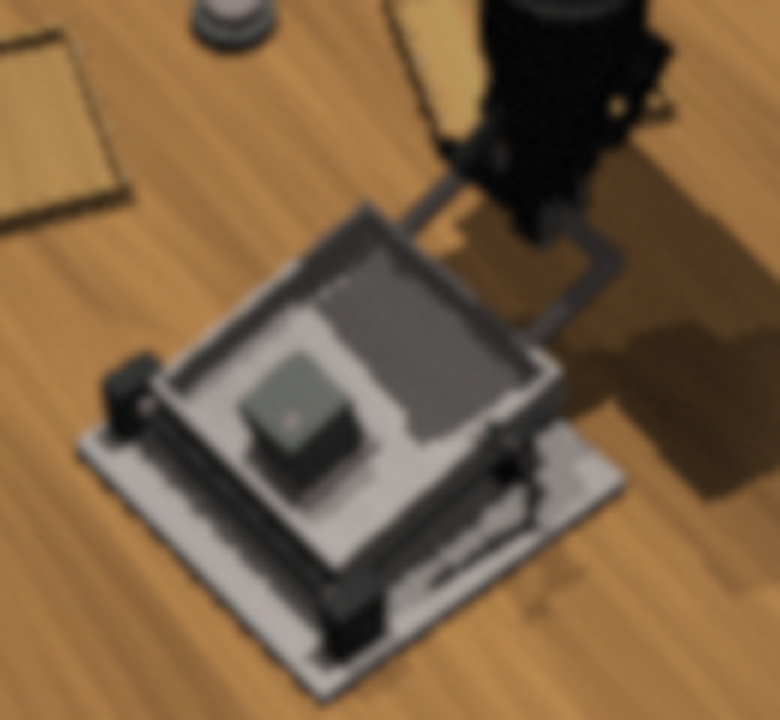

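Pan tilts cleanly to about 13.6° with the relay standing. I continue to 30°.

>>> jog_arm(plan=[{"x":0,"y":1.5,"z":-4.1,"ax":0,"ay":0,"az":0},{"x":0,"y":3.4,"z":-8.1,"ax":0,"ay":0,"az":0},{"x":0,"y":3.8,"z":-8,"ax":0,"ay":0,"az":0},{"x":0,"y":4.1,"z":-7.8,"ax":0,"ay":0,"az":0},{"x":0,"y":4.5,"z":-7.6,"ax":0,"ay":0,"az":0},{"x":0,"y":4.8,"z":-7.4,"ax":0,"ay":0,"az":0},{"x":0,"y":5,"z":-6.5,"ax":0,"ay":0,"az":0},{"x":0,"y":0,"z":0,"ax":0,"ay":0,"az":0}])

```text
time_s: 17.1
position: [475.0, 12.6, 137.7]
tool_rot: [0.671, 0.742, -0.001, -0.001]
force: [-3.9, -3.5, 2.2]
width: 10.5
```

>>> jog_arm(plan=[{"x":0,"y":0,"z":0,"ax":0,"ay":0,"az":0},{"x":0,"y":0,"z":0,"ax":0,"ay":0,"az":0},{"x":0,"y":0,"z":0,"ax":0,"ay":0,"az":0}])

```text
time_s: 17.48
position: [475.0, 12.6, 137.7]
tool_rot: [0.671, 0.742, -0.001, -0.001]
force: [-2.7, -3.5, 1.2]
width: 10.2
```

```bash
python3 -c "
from h import *
c=cap('wrist','w11');c=cap('scene','s11');crop('s11',200,130,330,250,6,'s11c');s=robot.read_state();print(s['position'],s['force'],s['torque'],s['width'])"
```

```text
[474.98022211  12.5673051  137.70565795] [-2.9683201  -2.719135    1.16387249] [-0.65106101  0.72693427 -0.00798722] 10.523292588188362
```

View pics/w11.png

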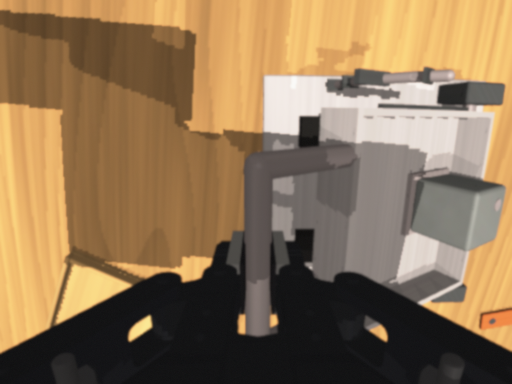

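View pics/s11c.png

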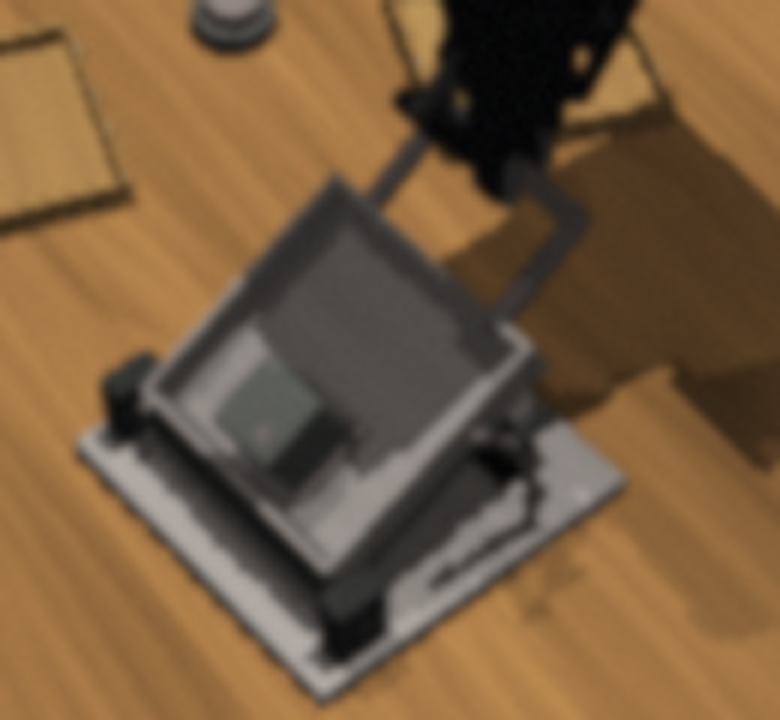

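By TCP rise, tilt is about 29.8°. I release the handle, withdraw up, and view the button.

>>> jog_arm(plan=[{"x":0,"y":0,"z":0,"ax":0,"ay":0,"az":0},{"x":0,"y":0,"z":0,"ax":0,"ay":0,"az":0},{"x":0,"y":0,"z":0,"ax":0,"ay":0,"az":0}], gripper=0)

```text
time_s: 17.95
position: [476.5, 13.0, 137.8]
tool_rot: [0.671, 0.742, 0.0, 0.0]
force: [-0.1, 0.8, 0.5]
width: 42.8
```

>>> jog_arm(plan=[{"x":0,"y":0,"z":-10,"ax":0,"ay":0,"az":0},{"x":0,"y":0,"z":-30,"ax":0,"ay":0,"az":0},{"x":0,"y":0,"z":-40,"ax":0,"ay":0,"az":0},{"x":0,"y":0,"z":-20,"ax":0,"ay":0,"az":0},{"x":0,"y":0,"z":0,"ax":0,"ay":0,"az":0}])

```text
time_s: 18.58
position: [477.3, 12.9, 239.5]
tool_rot: [0.671, 0.742, 0.001, 0.002]
force: [-0.2, -0.2, -0.0]
width: 42.6
```

```bash
python3 -c "
from h import *
c=cap('wrist','w12');c=cap('scene','s12');crop('s12',200,110,330,250,6,'s12c');im=cv2.imread('pics/s12c.png');cv2.imwrite('pics/s12c.png',cv2.resize(im,None,fx=.7,fy=.7));s=robot.read_state();print(s['position'],s['force'],s['width'],s['time_s'])
delta([451,-190,230],down(95.8))"
```

```text
[475.80994091  12.84335118 237.2716398 ] [-0.67908675  1.14801923 -0.32583068] 42.891513819090946 18.675
shift [-199.3  -45.1    7.3] turn [-0.01 -0.   -0.04] t 18.675
```

View pics/w12.png

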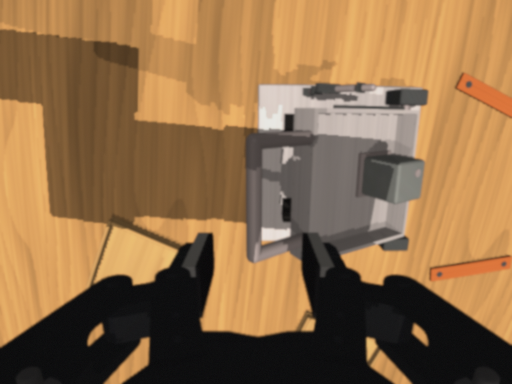

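View pics/s12c.png

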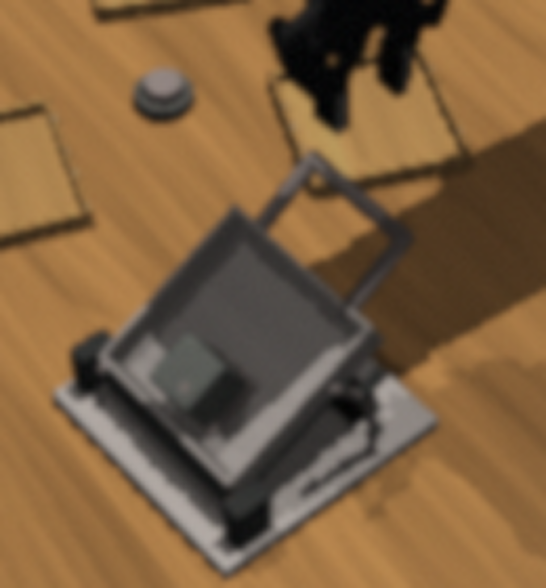

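```bash
python3 -c "
from h import *
w=load('w12');s=load('s12')
a,ra=tri([ray(w,254,140),ray(s,295.7,166.7)]);b,rb=tri([ray(w,254,256),ray(s,275,147.4)])
print(a,ra,b,rb); z=(a[2]+b[2])/2-36
from scipy.optimize import brentq
print(np.degrees(brentq(lambda t:200*np.sin(t)+24*np.cos(t)-z,0,1.2)))"
```

```text
[471.51291508  56.06092767 152.12503494] [np.float64(1.07087430036861), np.float64(1.070874300368562)] [479.30031798 -31.80012067 156.42240037] [np.float64(0.5892025209443535), np.float64(0.58920252094442)]
29.11268692862455
```

The pan holds at about 29–30° by triangulating the handle ends (height 154 mm). Now I go to the button, fingers shut.

>>> jog_arm(plan=[{"x":-20,"y":-5,"z":0,"ax":0,"ay":0,"az":0},{"x":-40,"y":-10,"z":0,"ax":0,"ay":0,"az":0},{"x":-50,"y":-12,"z":5,"ax":0,"ay":0,"az":0},{"x":-50,"y":-12,"z":0,"ax":0,"ay":0,"az":0},{"x":-30,"y":-6,"z":0,"ax":0,"ay":0,"az":0},{"x":-10,"y":0,"z":0,"ax":0,"ay":0,"az":0},{"x":0,"y":0,"z":0,"ax":0,"ay":0,"az":0},{"x":0,"y":0,"z":0,"ax":0,"ay":0,"az":0}], gripper=-1)

```text
time_s: 19.68
position: [451.3, -189.6, 232.1]
tool_rot: [0.67, 0.742, -0.0, -0.001]
force: [-0.2, -0.1, -0.3]
width: -0.0
```

```bash
python3 -c "
from h import *
c=cap('wrist','w13');s=robot.read_state();print(s['position'],s['joint_velocities'].round(3),s['width'],s['time_s']);crop('s12',225,115,255,145,20,'but_s')"
```

```text
[ 451.37734471 -189.63028304  232.23229173] [ 0.001 -0.005 -0.003  0.     0.001 -0.001] -0.14522198443598985 19.725
```

View pics/w13.png

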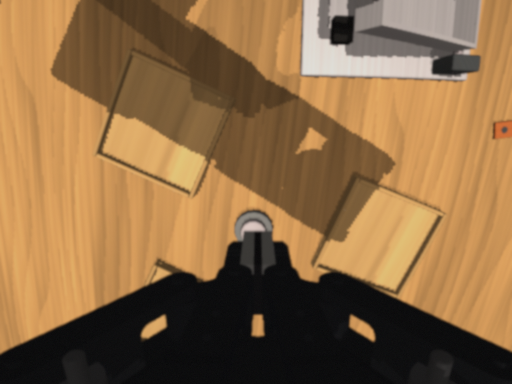

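View pics/but_s.png

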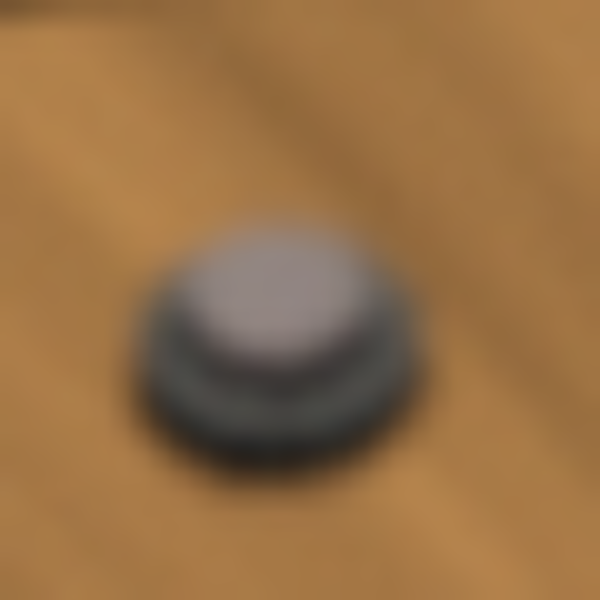

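```bash
python3 -c "
from h import *
S=ray(load('s12'),238.75,129.5)
a=ray(load('w6'),21/1.5625,162/1.5625);b=ray(load('w8'),34/1.5625,228/1.5625);c=ray(load('w13'),255,229)
print(tri([S,a,b]));print(tri([S,c]));print(tri([S,a,b,c]))
for z in (20,25,30,35):print(z,onz(load('w13'),255,229,z).round(1),onz(load('s12'),238.75,129.5,z).round(1))"
```

```text
(array([ 452.84272393, -268.96164195,   17.56315649]), [np.float64(0.47185352065494035), np.float64(0.7097660025957454), np.float64(0.955421626568559)])
(array([ 456.15136139, -262.0282109 ,   24.92266395]), [np.float64(1.082573603132295), np.float64(1.0825736031323414)])
(array([ 453.77103962, -264.9388654 ,   21.41485237]), [np.float64(1.6068301743310782), np.float64(2.1031138441484765), np.float64(1.3569528034530367), np.float64(2.898420302293571)])
20 [ 455.6 -263.1   20. ] [ 454.1 -267.4   20. ]
25 [ 455.5 -261.1   25. ] [ 456.7 -263.    25. ]
30 [ 455.3 -259.1   30. ] [ 459.3 -258.6   30. ]
35 [ 455.1 -257.2   35. ] [ 461.8 -254.3   35. ]
```

```bash
python3 -c "
from h import *
delta([455,-264,45])"
```

```text
shift [-74.5  -3.8 187.2] turn [0. 0. 0.] t 19.725
```

>>> jog_arm(plan=[{"x":-20,"y":-1,"z":10,"ax":0,"ay":0,"az":0},{"x":-30,"y":-1.4,"z":30,"ax":0,"ay":0,"az":0},{"x":-20,"y":-1.4,"z":40,"ax":0,"ay":0,"az":0},{"x":-4.5,"y":0,"z":40,"ax":0,"ay":0,"az":0},{"x":0,"y":0,"z":40,"ax":0,"ay":0,"az":0},{"x":0,"y":0,"z":20,"ax":0,"ay":0,"az":0},{"x":0,"y":0,"z":5,"ax":0,"ay":0,"az":0},{"x":0,"y":0,"z":0,"ax":0,"ay":0,"az":0}])

```text
time_s: 20.72
position: [455.3, -265.5, 47.5]
tool_rot: [0.671, 0.742, -0.0, 0.0]
force: [0.4, 0.3, 0.4]
width: -0.2
```

```bash
python3 -c "
from h import *
c=cap('wrist','w14');crop('w14',190,170,330,280,5,'w14c');c=cap('scene','s14');crop('s14',210,100,270,150,10,'s14c')"
```

```text
(no output)
```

View pics/w14c.png

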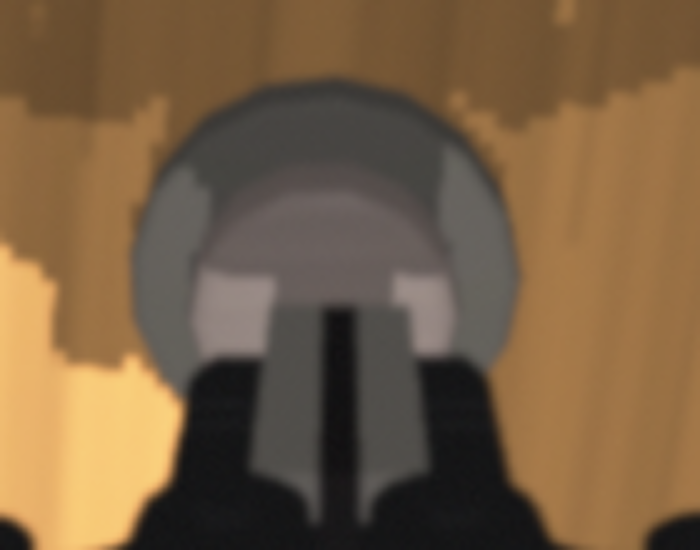

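View pics/s14c.png

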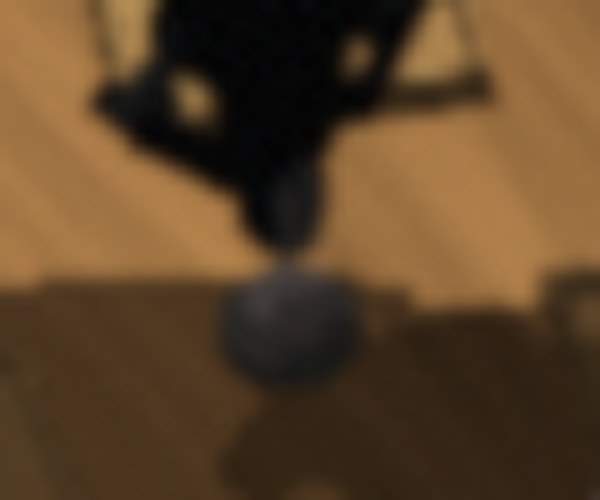

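The button (crop columns 192–455) lies under the fingertips (about 340). I lower in small steps, watching force.

>>> jog_arm(plan=[{"x":0,"y":-1,"z":8,"ax":0,"ay":0,"az":0},{"x":0,"y":0,"z":6,"ax":0,"ay":0,"az":0},{"x":0,"y":0,"z":3,"ax":0,"ay":0,"az":0},{"x":0,"y":0,"z":2,"ax":0,"ay":0,"az":0},{"x":0,"y":0,"z":0,"ax":0,"ay":0,"az":0}])

```text
time_s: 21.45
position: [454.1, -265.2, 28.4]
tool_rot: [0.671, 0.742, -0.0, -0.0]
force: [0.8, 0.0, 0.2]
width: -0.2
```

>>> jog_arm(plan=[{"x":0,"y":0,"z":2,"ax":0,"ay":0,"az":0},{"x":0,"y":0,"z":2,"ax":0,"ay":0,"az":0},{"x":0,"y":0,"z":0,"ax":0,"ay":0,"az":0}])

```text
time_s: 21.82
position: [454.1, -265.2, 24.4]
tool_rot: [0.671, 0.742, -0.0, -0.0]
force: [0.1, -0.0, -0.7]
width: -0.0
```

>>> jog_arm(plan=[{"x":0,"y":0,"z":1.5,"ax":0,"ay":0,"az":0},{"x":0,"y":0,"z":1.5,"ax":0,"ay":0,"az":0},{"x":0,"y":0,"z":0,"ax":0,"ay":0,"az":0}])

```text
time_s: 22.2
position: [454.2, -265.3, 21.5]
tool_rot: [0.671, 0.742, 0.0, 0.0]
force: [0.6, 0.6, 1.1]
width: 0.1
```

>>> jog_arm(plan=[{"x":0,"y":0,"z":1.5,"ax":0,"ay":0,"az":0},{"x":0,"y":0,"z":1.5,"ax":0,"ay":0,"az":0},{"x":0,"y":0,"z":0,"ax":0,"ay":0,"az":0}])

```text
time_s: 22.58
position: [454.2, -265.3, 18.5]
tool_rot: [0.671, 0.742, 0.0, 0.0]
force: [-0.8, 0.4, 4.0]
width: -0.0
```

>>> jog_arm(plan=[{"x":0,"y":0,"z":1.5,"ax":0,"ay":0,"az":0},{"x":0,"y":0,"z":1,"ax":0,"ay":0,"az":0},{"x":0,"y":0,"z":0,"ax":0,"ay":0,"az":0}])

```text
time_s: 22.95
position: [454.2, -265.3, 16.1]
tool_rot: [0.671, 0.742, 0.0, 0.0]
force: [-0.2, -0.7, 5.7]
width: 0.1
```

>>> jog_arm(plan=[{"x":0,"y":0,"z":0.7,"ax":0,"ay":0,"az":0},{"x":0,"y":0,"z":0.6,"ax":0,"ay":0,"az":0},{"x":0,"y":0,"z":0,"ax":0,"ay":0,"az":0}])

```text
time_s: 23.32
position: [454.3, -265.3, 15.8]
tool_rot: [0.671, 0.742, 0.0, 0.0]
force: [-3.3, 2.6, 18.7]
width: 0.2
```

Bottomed out: force jumped to 18.7 N with the TCP stalled at 15.8. Now I back off and check the pan.

>>> jog_arm(plan=[{"x":0,"y":0,"z":-5,"ax":0,"ay":0,"az":0},{"x":0,"y":0,"z":-30,"ax":0,"ay":0,"az":0},{"x":0,"y":0,"z":-50,"ax":0,"ay":0,"az":0},{"x":0,"y":0,"z":-55,"ax":0,"ay":0,"az":0},{"x":0,"y":0,"z":-50,"ax":0,"ay":0,"az":0},{"x":20,"y":1,"z":-30,"ax":0,"ay":0,"az":0},{"x":45,"y":5,"z":0,"ax":0,"ay":0,"az":0},{"x":55,"y":11,"z":0,"ax":0,"ay":0,"az":0}])

```text
time_s: 24.32
position: [458.9, -143.6, 235.0]
tool_rot: [0.671, 0.741, 0.0, 0.001]
force: [0.7, 0.4, 0.1]
width: -0.0
```

```bash
python3 -c "
from h import *
c=cap('scene','s15');crop('s15',200,110,330,250,4,'s15c');s=robot.read_state();print(s['position'],s['time_s']);delta([475,12.7,237],down(95.8))"
```

```text
[ 458.31410216 -137.95080176  234.45923712] 24.375
shift [148.2  31.8  -2.1] turn [-0.03 -0.18 -0.02] t 24.375
```

View pics/s15c.png

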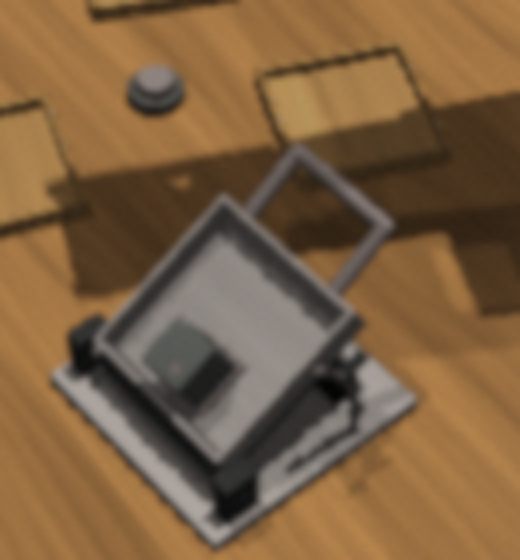

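The pan still stands at about 30° with the relay upright. I return above the handle.

>>> jog_arm(plan=[{"x":50,"y":12,"z":0,"ax":0,"ay":0,"az":0},{"x":45,"y":10,"z":0,"ax":0,"ay":0,"az":0},{"x":30,"y":6,"z":0,"ax":0,"ay":0,"az":0},{"x":15,"y":2,"z":0,"ax":0,"ay":0,"az":0},{"x":0,"y":0,"z":0,"ax":0,"ay":0,"az":0},{"x":0,"y":0,"z":0,"ax":0,"ay":0,"az":0},{"x":0,"y":0,"z":0,"ax":0,"ay":0,"az":0}], gripper=0.05)

```text
time_s: 25.25
position: [474.8, -2.8, 234.7]
tool_rot: [0.671, 0.741, -0.0, 0.0]
force: [-0.4, 0.4, 0.3]
width: 44.8
```

```bash
python3 -c "
from h import *
s=robot.read_state();print(s['position'],s['width'],s['time_s'],s['joint_velocities'].round(3));delta([475.3,12.7,137.8],down(95.8))"
```

```text
[474.77338999  -2.83547659 234.68509469] 44.833980622078315 25.25 [ 0.001 -0.    -0.002  0.    -0.001  0.004]
shift [15.4  2.1 96.9] turn [-0.    0.01 -0.11] t 25.25
```

>>> jog_arm(plan=[{"x":10,"y":1.4,"z":0,"ax":0,"ay":0,"az":0},{"x":5.4,"y":0.7,"z":20,"ax":0,"ay":0,"az":0},{"x":0,"y":0,"z":30,"ax":0,"ay":0,"az":0},{"x":0,"y":0,"z":28,"ax":0,"ay":0,"az":0},{"x":0,"y":0,"z":14,"ax":0,"ay":0,"az":0},{"x":0,"y":0,"z":5,"ax":0,"ay":0,"az":0},{"x":0,"y":0,"z":0,"ax":0,"ay":0,"az":0},{"x":0,"y":0,"z":0,"ax":0,"ay":0,"az":0}])

```text
time_s: 26.25
position: [476.0, 13.6, 138.6]
tool_rot: [0.671, 0.742, 0.001, 0.001]
force: [-0.0, 0.1, 0.9]
width: 45.0
```

```bash
python3 -c "
from h import *
c=cap('wrist','w16');s=robot.read_state();print(s['position'],s['width'],s['time_s'],s['force'])"
```

```text
[475.99616567  13.63781984 138.53902933] 44.414067276301445 26.3 [ 0.68986387 -0.82904367 -0.71128839]
```

View pics/w16.png

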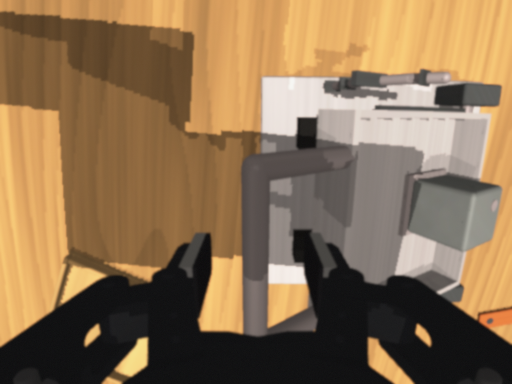

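The bar (column 256) is between the fingers, so I grip it.

>>> jog_arm(plan=[{"x":0,"y":0,"z":0,"ax":0,"ay":0,"az":0},{"x":0,"y":0,"z":0,"ax":0,"ay":0,"az":0},{"x":0,"y":0,"z":0,"ax":0,"ay":0,"az":0},{"x":0,"y":0,"z":0,"ax":0,"ay":0,"az":0},{"x":0,"y":0,"z":0,"ax":0,"ay":0,"az":0}], gripper=-1)

```text
time_s: 26.92
position: [474.8, 13.6, 137.9]
tool_rot: [0.671, 0.742, -0.0, -0.0]
force: [-4.2, -0.9, 4.5]
width: 10.4
```

>>> jog_arm(plan=[{"x":0,"y":-2.5,"z":3.5,"ax":0,"ay":0,"az":0},{"x":0,"y":-4.8,"z":7.2,"ax":0,"ay":0,"az":0},{"x":0,"y":-4.6,"z":7.5,"ax":0,"ay":0,"az":0},{"x":0,"y":-4.2,"z":7.7,"ax":0,"ay":0,"az":0},{"x":0,"y":-3.9,"z":7.9,"ax":0,"ay":0,"az":0},{"x":0,"y":-3.5,"z":8,"ax":0,"ay":0,"az":0},{"x":0,"y":-1.6,"z":4.1,"ax":0,"ay":0,"az":0},{"x":0,"y":0,"z":0,"ax":0,"ay":0,"az":0}])

```text
time_s: 27.92
position: [450.6, 11.2, 91.5]
tool_rot: [0.671, 0.742, 0.0, 0.0]
force: [1.6, 1.8, -6.8]
width: 10.8
```

```bash
python3 -c "
from h import *
s=robot.read_state();print(s['position'],s['width'],s['time_s'],s['force']);delta([438.9,9,41.6],down(95.8));c=cap('wrist','w17')"
```

```text
[450.61284112  11.18126584  91.5439673 ] 10.822998619964766 27.925 [ 1.57073378  1.79868063 -6.83210353]
shift [ -1.  -11.9  49.9] turn [ 0.02 -0.   -0.04] t 27.925
```

View pics/w17.png

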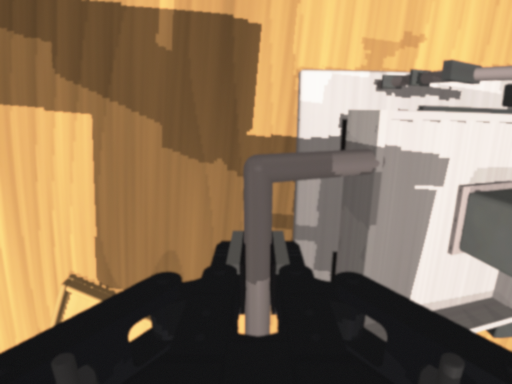

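>>> jog_arm(plan=[{"x":0,"y":-1.5,"z":4,"ax":0,"ay":0,"az":0},{"x":0,"y":-2.7,"z":8.4,"ax":0,"ay":0,"az":0},{"x":0,"y":-2.4,"z":8.5,"ax":0,"ay":0,"az":0},{"x":0,"y":-2,"z":8.6,"ax":0,"ay":0,"az":0},{"x":0,"y":-1.7,"z":8.6,"ax":0,"ay":0,"az":0},{"x":0,"y":-1.0,"z":6,"ax":0,"ay":0,"az":0},{"x":0,"y":-0.5,"z":3.5,"ax":0,"ay":0,"az":0},{"x":0,"y":0,"z":0,"ax":0,"ay":0,"az":0}])

```text
time_s: 28.98
position: [438.9, 10.0, 43.7]
tool_rot: [0.671, 0.742, 0.0, 0.0]
force: [5.9, 4.6, -5.8]
width: 10.5
```

```bash
python3 -c "
from h import *
s=robot.read_state();print(s['position'],s['width'],s['time_s'],s['force'])"
```

```text
[438.94853713   9.99182753  43.68685402] 10.454097893869998 28.975 [ 5.9452655   4.6331143  -5.81899823]
```

>>> jog_arm(plan=[{"x":0,"y":0,"z":1,"ax":0,"ay":0,"az":0},{"x":0,"y":0,"z":0.8,"ax":0,"ay":0,"az":0},{"x":0,"y":0,"z":0,"ax":0,"ay":0,"az":0}])

```text
time_s: 29.35
position: [438.8, 10.0, 42.3]
tool_rot: [0.671, 0.742, 0.0, 0.0]
force: [3.2, 5.7, -0.9]
width: 10.9
```

>>> jog_arm(plan=[{"x":0,"y":0,"z":1,"ax":0,"ay":0,"az":0},{"x":0,"y":0,"z":1,"ax":0,"ay":0,"az":0},{"x":0,"y":0,"z":0,"ax":0,"ay":0,"az":0}])

```text
time_s: 29.72
position: [438.8, 10.0, 41.7]
tool_rot: [0.671, 0.742, 0.0, 0.0]
force: [-2.8, 4.8, 25.4]
width: 10.6
```

At the stop: 25 N, and z is back to the start value (41.7 against 41.6). I release and go up.

>>> jog_arm(plan=[{"x":0,"y":0,"z":0,"ax":0,"ay":0,"az":0},{"x":0,"y":0,"z":0,"ax":0,"ay":0,"az":0},{"x":0,"y":0,"z":0,"ax":0,"ay":0,"az":0},{"x":0,"y":0,"z":0,"ax":0,"ay":0,"az":0}], gripper=0.1)

```text
time_s: 30.22
position: [438.3, 9.8, 40.2]
tool_rot: [0.671, 0.742, -0.0, -0.0]
force: [-0.2, -0.4, -0.2]
width: 46.5
```

>>> jog_arm(plan=[{"x":0,"y":0,"z":-10,"ax":0,"ay":0,"az":0},{"x":0,"y":0,"z":-35,"ax":0,"ay":0,"az":0},{"x":0,"y":0,"z":-45,"ax":0,"ay":0,"az":0},{"x":0,"y":0,"z":-45,"ax":0,"ay":0,"az":0},{"x":0,"y":0,"z":-35,"ax":0,"ay":0,"az":-5},{"x":0,"y":0,"z":-15,"ax":0,"ay":0,"az":-10},{"x":0,"y":0,"z":0,"ax":0,"ay":0,"az":-10},{"x":0,"y":0,"z":0,"ax":0,"ay":0,"az":-10}])

```text
time_s: 31.22
position: [438.5, 9.9, 226.4]
tool_rot: [0.414, 0.91, 0.0, 0.001]
force: [0.4, 0.3, -0.6]
width: 47.1
```

>>> jog_arm(plan=[{"x":0,"y":0,"z":0,"ax":0,"ay":0,"az":-10},{"x":0,"y":0,"z":0,"ax":0,"ay":0,"az":-10},{"x":0,"y":0,"z":0,"ax":0,"ay":0,"az":-10},{"x":0,"y":0,"z":0,"ax":0,"ay":0,"az":-10},{"x":0,"y":0,"z":0,"ax":0,"ay":0,"az":-10},{"x":0,"y":0,"z":0,"ax":0,"ay":0,"az":-5},{"x":0,"y":0,"z":0,"ax":0,"ay":0,"az":0},{"x":0,"y":0,"z":0,"ax":0,"ay":0,"az":0}], gripper=0.6)

```text
time_s: 32.22
position: [438.5, 9.9, 225.7]
tool_rot: [-0.049, 0.999, -0.0, 0.0]
force: [0.2, -0.6, 0.1]
width: 68.3
```

```bash
python3 -c "
from h import *
c=cap('wrist','w18');s=robot.read_state();print(s['position'],s['tool_rot'],s['width'],s['time_s'],s['joint_velocities'].round(3))
cv2.imwrite('pics/w18b.png',cv2.resize(cv2.imread('pics/w18.png'),(800,600),interpolation=cv2.INTER_CUBIC))"
```

```text
[438.58287927   9.9227569  225.6414822 ] [-4.95669605e-02  9.98770796e-01 -1.93231690e-05  1.11237091e-04] 68.22235775653854 32.275 [ 0.     0.002  0.     0.    -0.001 -0.008]
```

View pics/w18b.png

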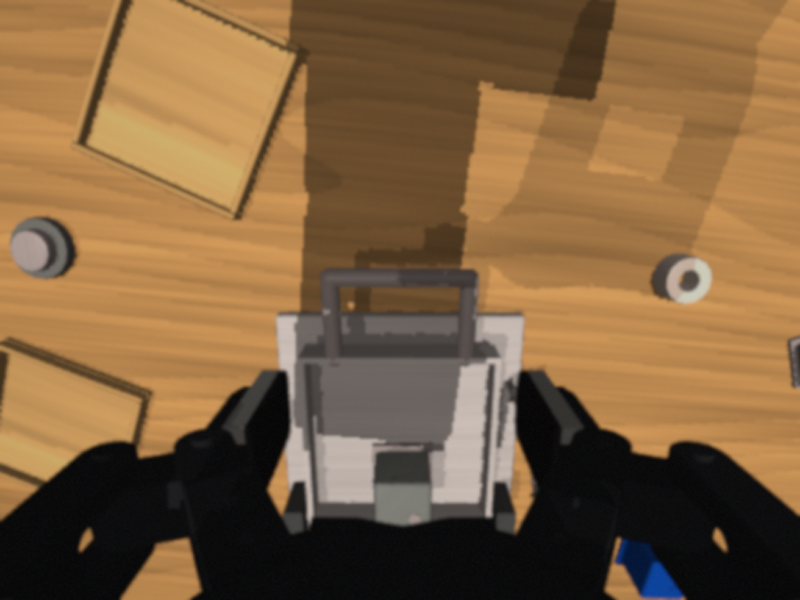

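Pan level, relay at columns 375–431, row about 482 for the near edge of its top. I check its position against the earlier placing.

```bash
python3 -c "
from h import *
c=load('w18');f=1.5625
print(onz(c,374/f,483/f,82),onz(c,431/f,483/f,82)); print('wall',onz(c,299/f,357/f,58),onz(c,501/f,357/f,58))
m=(onz(c,374/f,483/f,82)+onz(c,431/f,483/f,82))/2;u=np.array([np.cos(.101),np.sin(.101),0]);print('centre',m+19.5*u)
delta([594,25.4,150],down(185.8))"
```

```text
[577.02995951   4.48146042  82.        ] [573.23247854  42.79383042  82.        ]
wall [500.69577848 -53.89757345  58.        ] [487.25324734  81.68011115  58.        ]
centre [594.5318438   25.60379865  82.        ]
shift [-156.2    0.    75.7] turn [-0.    0.01 -0.12] t 32.275
```

Position is unchanged at (594.5, 25.6), so I move over it and down.

>>> jog_arm(plan=[{"x":-20,"y":0,"z":0,"ax":0,"ay":0,"az":0},{"x":-45,"y":0,"z":0,"ax":0,"ay":0,"az":0},{"x":-50,"y":0,"z":5,"ax":0,"ay":0,"az":0},{"x":-30,"y":0,"z":20,"ax":0,"ay":0,"az":0},{"x":-11.5,"y":0,"z":30,"ax":0,"ay":0,"az":0},{"x":0,"y":0,"z":20,"ax":0,"ay":0,"az":0},{"x":0,"y":0,"z":0,"ax":0,"ay":0,"az":0},{"x":0,"y":0,"z":0,"ax":0,"ay":0,"az":0}])

```text
time_s: 33.28
position: [594.7, 25.6, 151.2]
tool_rot: [-0.05, 0.999, -0.0, 0.0]
force: [0.2, -0.6, 0.2]
width: 68.2
```

```bash
python3 -c "
from h import *
c=cap('wrist','w19');delta([594.8,25.5,50.5],down(185.8));print(robot.read_state()['position'])"
```

```text
shift [ 3.00e-01 -1.00e-01  1.01e+02] turn [-0.01  0.09 -0.06] t 33.325
[594.92231108  25.65486856 151.53559745]
```

View pics/w19.png

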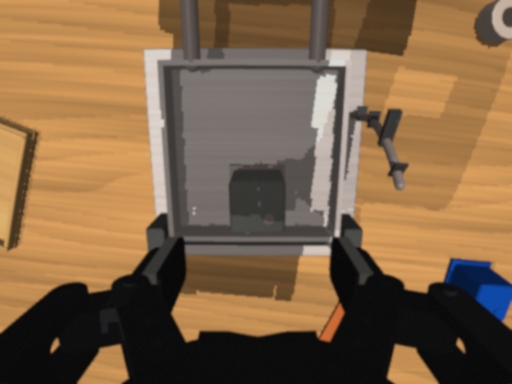

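Centred (relay columns 229–286, fingers about 186–332). Down and grip.

>>> jog_arm(plan=[{"x":0,"y":0,"z":15,"ax":0,"ay":0,"az":0},{"x":0,"y":0,"z":25,"ax":0,"ay":0,"az":0},{"x":0,"y":0,"z":25,"ax":0,"ay":0,"az":0},{"x":0,"y":0,"z":20,"ax":0,"ay":0,"az":0},{"x":0,"y":0,"z":10,"ax":0,"ay":0,"az":0},{"x":0,"y":0,"z":5,"ax":0,"ay":0,"az":0},{"x":0,"y":0,"z":0,"ax":0,"ay":0,"az":0},{"x":0,"y":0,"z":0,"ax":0,"ay":0,"az":0}])

```text
time_s: 34.33
position: [594.9, 25.6, 51.1]
tool_rot: [-0.05, 0.999, -0.0, 0.001]
force: [-0.4, -0.2, 1.0]
width: 68.5
```

>>> jog_arm(plan=[{"x":0,"y":0,"z":0,"ax":0,"ay":0,"az":0},{"x":0,"y":0,"z":0,"ax":0,"ay":0,"az":0},{"x":0,"y":0,"z":0,"ax":0,"ay":0,"az":0},{"x":0,"y":0,"z":0,"ax":0,"ay":0,"az":0},{"x":0,"y":0,"z":0,"ax":0,"ay":0,"az":0}], gripper=-1, grip_force=40)

```text
time_s: 34.95
position: [594.8, 25.6, 51.1]
tool_rot: [-0.05, 0.999, 0.0, 0.0]
force: [-1.5, 0.3, 6.3]
width: 39.4
```

```bash
python3 -c "
from h import *
crop('w13',300,160,460,300,5,'w13t');crop('s15',165,125,230,180,10,'s15t')"
```

```text
(no output)
```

View pics/w13t.png

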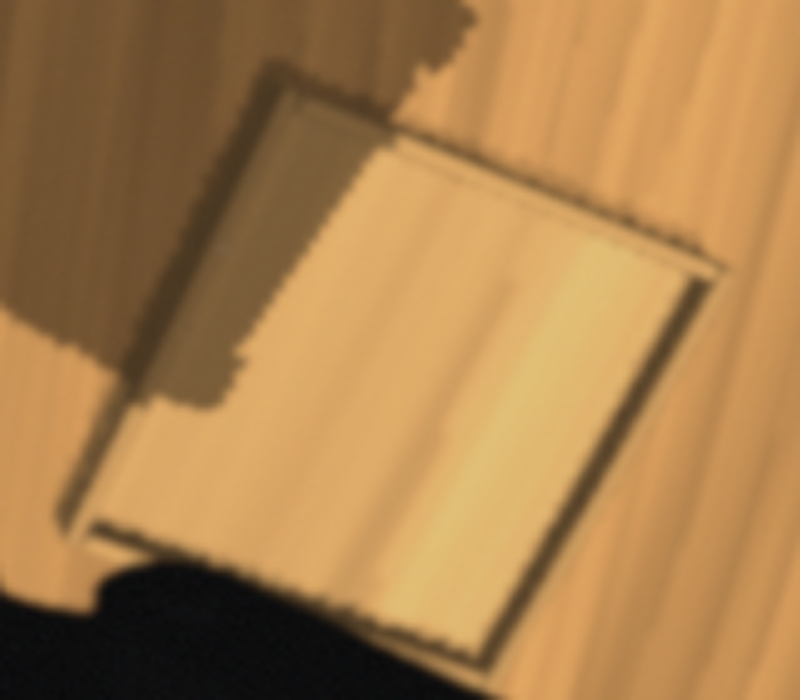

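View pics/s15t.png

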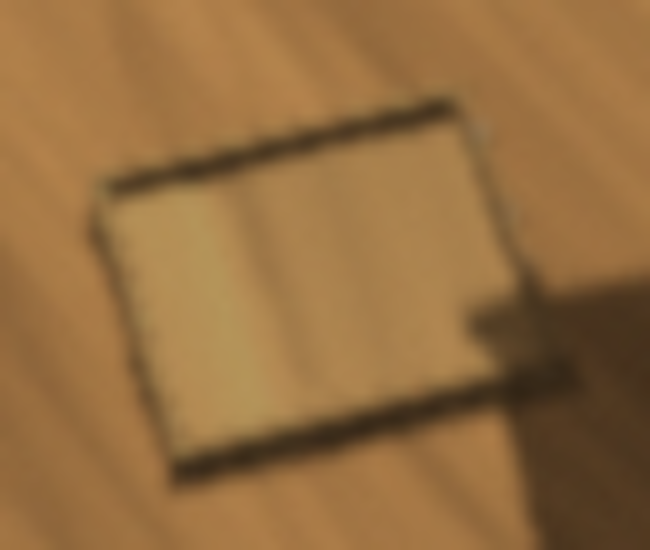

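>>> jog_arm(plan=[{"x":0,"y":0,"z":-8,"ax":0,"ay":0,"az":0},{"x":0,"y":0,"z":-25,"ax":0,"ay":0,"az":0},{"x":0,"y":0,"z":-40,"ax":0,"ay":0,"az":0},{"x":0,"y":0,"z":-40,"ax":0,"ay":0,"az":0},{"x":0,"y":0,"z":-30,"ax":0,"ay":0,"az":0},{"x":0,"y":0,"z":-10,"ax":0,"ay":0,"az":0},{"x":0,"y":0,"z":0,"ax":0,"ay":0,"az":0}])

```text
time_s: 35.83
position: [594.2, 25.7, 203.4]
tool_rot: [-0.05, 0.999, -0.0, 0.0]
force: [0.3, -0.6, -1.4]
width: 39.4
```

```bash
python3 -c "
from h import *
c=load('w13');P=np.array([onz(c,300+u/5,160+v/5,16)[:2] for u,v in [(280,78),(722,270),(490,672),(70,535)]])
E=np.roll(P,-1,0)-P;print(P.round(1).tolist(),P.mean(0),np.hypot(*E.T).round(1),np.degrees(np.arctan2(E[:,1],E[:,0])).round(1))
c=load('s15');P=np.array([onz(c,165+u/10,125+v/10,16)[:2] for u,v in [(98,183),(465,103),(572,370),(175,470)]])
E=np.roll(P,-1,0)-P;print(P.round(1).tolist(),P.mean(0),np.hypot(*E.T).round(1),np.degrees(np.arctan2(E[:,1],E[:,0])).round(1))
delta([613,-264,203],down(166))"
```

```text
[[566.4, -186.7], [686.0, -222.5], [653.0, -338.5], [535.1, -308.5]] [ 610.11830327 -264.05063491] [124.8 120.6 121.7 125.7] [ -16.7 -105.9  165.7   75.6]
[[656.0, -336.5], [539.9, -299.4], [571.8, -180.0], [693.4, -214.8]] [ 615.25141532 -257.66044424] [121.9 123.6 126.5 127.4] [ 162.3   75.   -16.  -107.1]
shift [  10.4 -290.1    0.4] turn [ 0.    0.02 19.76] t 35.825
```

>>> jog_arm(plan=[{"x":0,"y":-20,"z":0,"ax":0,"ay":0,"az":0},{"x":1.5,"y":-45,"z":0,"ax":0,"ay":0,"az":0},{"x":2,"y":-52,"z":0,"ax":0,"ay":0,"az":0},{"x":2,"y":-52,"z":0,"ax":0,"ay":0,"az":0},{"x":2,"y":-52,"z":0,"ax":0,"ay":0,"az":0},{"x":2,"y":-45,"z":0,"ax":0,"ay":0,"az":0},{"x":0,"y":-22,"z":0,"ax":0,"ay":0,"az":4},{"x":0,"y":0,"z":0,"ax":0,"ay":0,"az":8}])

```text
time_s: 36.83
position: [612.5, -264.9, 201.2]
tool_rot: [0.058, 0.998, 0.0, -0.001]
force: [-1.1, 0.8, -1.5]
width: 39.0
```

>>> jog_arm(plan=[{"x":0,"y":0,"z":0,"ax":0,"ay":0,"az":8},{"x":0,"y":0,"z":0,"ax":0,"ay":0,"az":0},{"x":0,"y":0,"z":0,"ax":0,"ay":0,"az":0},{"x":0,"y":0,"z":0,"ax":0,"ay":0,"az":0}])

```text
time_s: 37.33
position: [613.6, -261.9, 203.0]
tool_rot: [0.123, 0.992, 0.0, -0.0]
force: [0.5, -0.1, -0.9]
width: 39.3
```

```bash
python3 -c "
from h import *
delta([612,-262,60],down(165.3));c=cap('wrist','w20');c=cap('scene','s20');crop('s20',150,110,250,190,7,'s20c');print(robot.read_state()['width'])"
```

```text
shift [  1.4  -0.5 143. ] turn [ 0.   -0.03  0.55] t 37.325
39.44529365999749
```

View pics/w20.png

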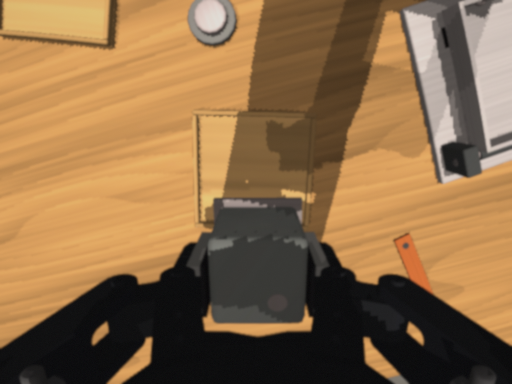

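```bash
python3 -c "
from h import *
c=load('w20');a=onz(c,193,111,16);b=onz(c,312,111,16);m=(a+b)/2;d=(b-a)[:2];d/=np.hypot(*d);n=np.array([d[1],-d[0]]);n=n if n[0]>0 else -n
print(a,b,np.hypot(*(b-a)[:2]),m[:2]+64*n,np.degrees(np.arctan2(n[1],n[0])))"
```

```text
[ 535.06319673 -309.71008408   16.        ] [ 564.73958504 -192.3959079    16.        ] 121.00952010669455 [ 611.94698258 -266.74836318] -14.19602406340378
```

>>> jog_arm(plan=[{"x":1,"y":-3,"z":15,"ax":0,"ay":0,"az":0},{"x":0,"y":0,"z":35,"ax":0,"ay":0,"az":0},{"x":0,"y":0,"z":45,"ax":0,"ay":0,"az":0},{"x":0,"y":0,"z":40,"ax":0,"ay":0,"az":0},{"x":0,"y":0,"z":25,"ax":0,"ay":0,"az":0},{"x":0,"y":0,"z":14,"ax":0,"ay":0,"az":0},{"x":0,"y":0,"z":4,"ax":0,"ay":0,"az":0},{"x":0,"y":0,"z":0,"ax":0,"ay":0,"az":0}])

```text
time_s: 38.42
position: [612.5, -264.7, 25.9]
tool_rot: [0.124, 0.992, -0.0, 0.0]
force: [0.1, -0.3, -1.4]
width: 39.4
```

>>> jog_arm(plan=[{"x":0,"y":0,"z":0,"ax":0,"ay":0,"az":0},{"x":0,"y":0,"z":0,"ax":0,"ay":0,"az":0}])

```text
time_s: 38.67
position: [612.6, -264.8, 26.4]
tool_rot: [0.124, 0.992, -0.0, 0.001]
force: [-0.3, -0.2, -1.2]
width: 39.1
```

>>> jog_arm(plan=[{"x":0,"y":0,"z":1.5,"ax":0,"ay":0,"az":0},{"x":0,"y":0,"z":1.5,"ax":0,"ay":0,"az":0},{"x":0,"y":0,"z":0.8,"ax":0,"ay":0,"az":0},{"x":0,"y":0,"z":0,"ax":0,"ay":0,"az":0}])

```text
time_s: 39.17
position: [612.1, -264.5, 22.1]
tool_rot: [0.124, 0.992, 0.0, -0.0]
force: [-1.7, 1.0, 5.4]
width: 39.6
```

Contact at z = 22.1, as predicted. I release, withdraw and check.

>>> jog_arm(plan=[{"x":0,"y":0,"z":0,"ax":0,"ay":0,"az":0},{"x":0,"y":0,"z":0,"ax":0,"ay":0,"az":0},{"x":0,"y":0,"z":0,"ax":0,"ay":0,"az":0},{"x":0,"y":0,"z":0,"ax":0,"ay":0,"az":0}], gripper=0.5)

```text
time_s: 39.67
position: [612.1, -264.5, 21.5]
tool_rot: [0.124, 0.992, 0.0, -0.0]
force: [-0.1, -0.0, -0.1]
width: 63.8
```

>>> jog_arm(plan=[{"x":0,"y":0,"z":-5,"ax":0,"ay":0,"az":0},{"x":0,"y":0,"z":-20,"ax":0,"ay":0,"az":0},{"x":0,"y":0,"z":-35,"ax":0,"ay":0,"az":0},{"x":0,"y":0,"z":-45,"ax":0,"ay":0,"az":0},{"x":0,"y":0,"z":-45,"ax":0,"ay":0,"az":0},{"x":0,"y":0,"z":-40,"ax":0,"ay":0,"az":0},{"x":30,"y":0,"z":-20,"ax":0,"ay":0,"az":0},{"x":50,"y":0,"z":0,"ax":0,"ay":0,"az":0}])

```text
time_s: 40.67
position: [535.9, -245.5, 235.4]
tool_rot: [0.124, 0.992, -0.001, 0.003]
force: [-0.8, 0.5, -0.4]
width: 64.4
```

>>> jog_arm(plan=[{"x":30,"y":0,"z":0,"ax":0,"ay":0,"az":0},{"x":10,"y":0,"z":0,"ax":0,"ay":0,"az":0},{"x":0,"y":0,"z":0,"ax":0,"ay":0,"az":0},{"x":0,"y":0,"z":0,"ax":0,"ay":0,"az":0}])

```text
time_s: 41.18
position: [497.0, -235.5, 232.1]
tool_rot: [0.124, 0.992, -0.0, 0.001]
force: [0.9, -0.3, 0.4]
width: 64.1
```

```bash
python3 -c "
from h import *
c=cap('wrist','w21');c=cap('scene','s21');cv2.imwrite('pics/s21b.png',cv2.resize(cv2.imread('pics/s21.png')[60:320,130:400],None,fx=2.9,fy=2.3,interpolation=cv2.INTER_CUBIC));s=robot.read_state();print(s['position'],s['time_s'],s['width'],s['force'])"
```

```text
[ 496.75917156 -235.28091625  231.62053833] 41.275 64.43273498778639 [-0.76744194  0.32087837 -0.77191454]
```

View pics/w21.png

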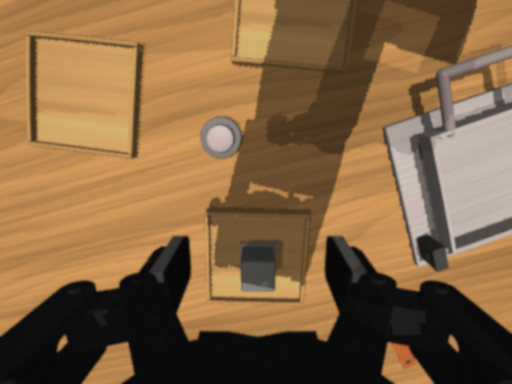

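View pics/s21b.png

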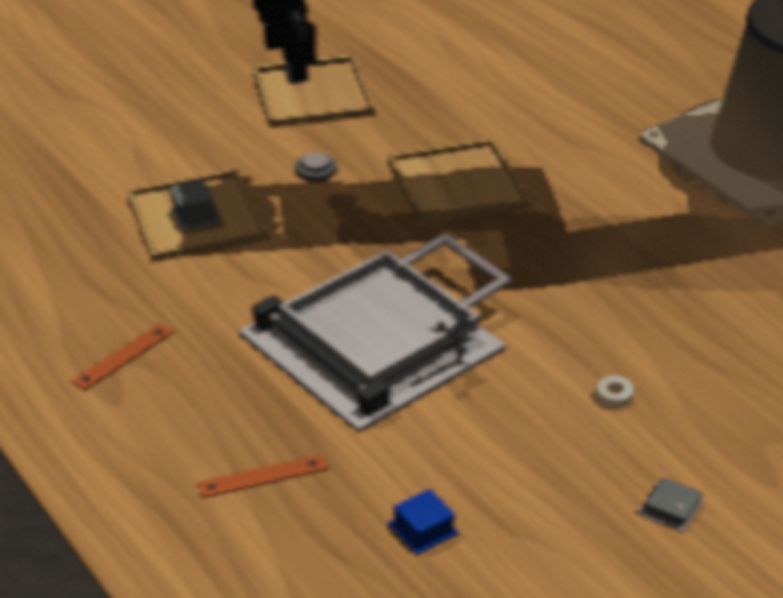

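The relay stands upright near the centre of the farthest tray (wrist view (258,266), tray columns 207–310). The pan is level, the bystanders are in place and the arm is clear, so I hand in.

```bash
python3 -c "
from h import *
print(robot.finish_job())"
```

```text
the job is handed in; nothing more can be done
None
```

I ran the tilt test on the tall grey relay and handed the job in at about 41 s of the 72 s limit; no verdict is reported.

- **Pan:** I stood the relay in the level pan and lifted the handle. The tilt was about 29.8° from the tool's rise, and about 29.1° from triangulating the handle with the gripper let go.
- **Button:** I pressed the coil button until it bottomed out at 18.7 N, with 6–7 mm of travel. A picture just after showed the pan still tilted and the relay upright.
- **Return:** I lowered the pan to its stop. The tool ended at 41.7 mm, against 41.6 mm when it first gripped the handle.
- **Tray:** I then stood the relay in the farthest plywood tray.

**Last checks:** The final pictures show the relay upright near the middle of the tray, the pan level and the gripper clear. The squat relay, spacer and busbars look unmoved, but I judged them by eye and did not measure them.

**Disagreements:**
- The first jog calls were refused, apparently because rows left out some of the six keys.
- Positions from the top camera were 5–11 mm off those from the wrist and scene views, so I used the latter two.
- My first estimates of the button's height ranged from 8 to 25 mm. I found it by force instead, with contact at about 22 mm.

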